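Tare the bin and weigh one cabinet handle

ROBOT

A 6-joint arm with a two-finger parallel gripper is mounted at the origin on the work surface. World frame = base frame: x ahead of the robot, y to its left, z up, the work surface at z = 0. Lengths are in m, angles in rad, forces in N, time in s.
With the tool pointing down it reaches from about 0.35 to 0.85 m from the base axis. Payload 8.1 kg.
Tool frame: the origin (TCP) lies at the very end of the fingers, on their centre line; the grasp point (between the pads) lies 19 mm behind it (pinch_z is the distance from the TCP to the grasp point, in m); z points along the fingers, y is the direction in which the jaws open and shut (so a half turn about z gives the same grasp; the last joint's range is limited). The gripper opens to 93 mm and grips with 3 to 60 N. Pads are 15 mm wide; open, the fingers measure 128 mm over their backs; the gripper's body (75 mm by 188 mm) begins 65 mm behind the grasp point.
Start: joints at [-1.36, 0.13, 1.488, -0, 1.523, -0.085], TCP at [0.175, -0.574, 0.219] pointing down, gripper open.
Joint ranges: [-2.96, 2.96], [-0.89, 2.26], [0.02, 2.5], [-1.34, 4.48], [0, 2.73], [-2.66, 2.66]. Speed limits (rad/s): [2.39, 2.39, 2.79, 3.14, 3.14, 3.14].

INTERFACE

Orientations are given as a rotation vector (axis times angle).
In Python, from plant import * gives the robot as it stands.
- The arm moves only by the tool move_arm, never from a script. Its argument "series" is a list of rows, each a list of 7 numbers: the shift along the tool's x, y, z each as a share of 10 cm, from -1 to 1, then the turn, a rotation vector about the tool's x, y, z each as a share of 180 degrees, from -1 to 1, then the opening, from -1 (shut) to 1 (fully open). In form: [[dx, dy, dz, rx, ry, rz, jaw], ...]. A call has 1 to 8 rows; each row is the pose to reach, as a shift and turn from the pose commanded when the call began, along the tool's axes at that moment, turning the shorter way round; what a row does not reach only later rows make up. A row lasts 1/10 s, in which the tool goes at most 50 mm and 8.59 degrees, less where a joint would pass 70% of its speed; a pose out of reach is approached as far as the arm can. A call with a number of a shift or a turn outside -1 to 1 is refused whole. A call with a gripper value outside its range is refused whole. The fingers move at their own pace and stop on an object; "squeeze" is the grip in N (left out, the last holds). Time passes only in rows, so rows that repeat a pose let the fingers close. It gives the time, the measured TCP pose, the force and the opening at its end, in the units of the state.
- read_state(): the state, without advancing time (a new reading comes with each control period).
- read_camera(name): name is "side" or "top" or "wrist"; returns a dict with "frame" (384x512x3 uint8, red, green, blue), "K" (3x3 intrinsics, pixels), "rvec" (rotation vector, rad) and "tvec" (3), from world to camera coordinates, as OpenCV has them. Camera axes: x right, y down, z forward; pixel columns grow to the right and rows downward; lengths in m; the calibration is good to about 2 mm. The wrist camera is an equidistant fisheye: a pixel r from the principal point sees the ray r / f radians off the axis. A picture is of the moment at which its call begins. There is no depth.
- close_job(): hands the job in, once; it reports no verdict.
The state is a dict: "t": time; "q": joint angles; "dq": joint speeds; "joint_torque": joint torques, N m; "tool_pos": TCP position; "orientation": TCP orientation; "force": force on the tool from outside, world axes, zero at the start; "wrist_torque": the same for the moment, N m; "opening": finger opening in m.
Only numpy, scipy, OpenCV 4.12 (cv2) and the standard library are available. Lean on these libraries where they do the work, as an engineer would, in place of code of your own. Each camera call takes 0.05 s, during which the arm holds its last target.

TASK

We need the piece weight of the brass cabinet handle: stand the empty blue bin in the middle of the bench scale's pan and let go, then press the yellow tare key with a fingertip until you feel a light, steady push and keep it there for about half a second, and then put the brass handle down inside the bin. The flat key hardly moves, so press it lightly and do not lean on it or touch the other keys; set the bin and the handle down rather than dropping them, and leave everything else on the bench where it is.

Things in the scene. Friction and masses are not known exactly. Their poses are not given: they have to be found in the camera images.
- scale: Light grey bench scale, fixed, 310 mm deep (x) by 260 mm wide (y). Origin under its centre at bench height; x points away from the operator, z up. Its sloping key panel is on the -x side, 40 mm high at the front edge, rising 20 degrees towards +x: display above, a row of five keys below. Behind it the flat steel pan, 200 mm (x) by 250 mm (y).
- pan_center (a point): Centre of the pan's flat top, 98 mm above the bench, 50 mm from the scale's origin along its +x. Axes as the scale's.
- tare_key: Yellow tare key, middle of the five. Origin at the centre of its face, some 53 mm above the bench; z out of the panel (20 degrees off vertical, towards the operator), x up the slope, y along the row. Face 26 (x) x 30 mm (y), 3 mm proud. Springy: gives 1 mm at 4 N, stops dead at 3 mm (12 N). Registers at 4 N or more held 0.3 s without a break; over 30 N damages it.
- key_power: Red key at the left end of the row (+y, 88 mm from the tare key), same size and frame as the tare key. Not to be pressed.
- key_zero: Grey key left of the tare key (+y, 44 mm from it), same size. Not to be pressed.
- key_units: Grey key right of the tare key (-y, 44 mm from it), same size. Not to be pressed.
- key_print: Green key at the right end of the row (-y, 88 mm), same size. Not to be pressed.
- blue_bin: Empty blue bin, 0.18 kg, open on top, beside the scale. Origin under its centre, x along its length (low front wall, 34 mm high, at -x), z up. Body 160 (x) x 120 (y) x 55 mm high, floor and walls 4 mm thick. A stiff rim 10 mm thick, 41 to 55 mm above its foot, runs along both long sides (mid-plane at y = +61 and -61 mm; pinch it there from above) and the +x end.
- brass_handle: Brass cabinet bow handle, 0.16 kg, standing on its two feet on the other side of the scale from the bin. Origin under its centre, x along its length, z up. Bar 108 mm long (x), 14 mm wide (y), 25 to 35 mm above the feet; legs 12 mm square at x = +48 and -48 mm on round roses of 22 mm diameter.
- black_handle: Handle of the same shape in black, standing behind to the left; leave it. Origin under its centre.
- glue_bottle: White bottle with red cap, 64 mm diameter, 190 mm high, behind to the left; leave it. Origin under its centre.
- varnish_tin: Steel tin with green label, 86 mm diameter, 110 mm high, behind to the right; leave it. Origin under its centre.
- screw_jar: Amber jar, 72 mm diameter, 90 mm high, behind to the right; leave it. Origin under its centre.
- screwdriver: Screwdriver with orange handle, 200 mm, lying at the right; leave it.
- tape_measure: Dark tape measure case with yellow discs, 72 x 38 x 62 mm, at the left; leave it. Origin under its centre.
- red_bin: Red bin of the blue bin's size, with bolts in it, at the far left; leave it. Origin under its centre.
- sanding_block: Cork sanding block 110 x 62 x 30 mm, at the far right; leave it. Origin under its centre.
Mind the look-alikes: they are no part of the job. Several things have the shape of the blue_bin; the one meant has the colours described above.

How it is judged:
By the outcome, as a careful person would: the job done as asked, in the order asked, and still so for the second after the job is handed in, with the robot touching nothing.
It also fails if it takes over 72 s, if anything falls off the work surface, if the arm or the gripper's body presses on something with over 40 N, if the wrist force passes 120 N, or if a joint passes its speed limit or range.

## Working session

There is one attempt and no reset: what is moved stays moved. The work goes in short steps, Python scripts to look and compute and a tool call to move; the robot and the scene stay as the last step left them, time stands still between calls to the robot, and variables do not carry over. Pictures are saved under pics/ and viewed, and the job is handed in when it is done.

Besides the shell and the picture viewer there is one more tool, called in YAML: its name, and indented under it one key for each argument. move_arm: Moves the arm, as the interface text tells. Shift numbers are shares of 10 cm and turn numbers shares of 180 degrees, none past 1 either way. Its arguments: {"type":"object","properties":{"series":{"type":"array","items":{"type":"array","items":{"type":"number"}}},"squeeze":{"type":"number"}},"required":["series"]}

```bash
ls; mkdir -p pics; python3 - <<'E'
from plant import *
import cv2,numpy as np
s=read_state();print({k:np.round(v,3) for k,v in s.items()})
for n in["side","top","wrist"]:
    c=read_camera(n);cv2.imwrite(f"pics/{n}0.png",c["frame"][:,:,::-1])
    np.savez(f"pics/{n}0.npz",**c)
    print(n,c["K"].round(1).tolist(),c["rvec"],c["tvec"])
E
```

```text
pics
{'t': np.float64(0.0), 'q': array([-1.36 ,  0.131,  1.489,  0.   ,  1.523, -0.085]), 'dq': array([-0.002,  0.001, -0.001,  0.   ,  0.   , -0.001]), 'joint_torque': array([ 0.0000e+00, -5.5984e+01, -4.9176e+01,  7.7000e-02,  3.5000e-02,
       -0.0000e+00]), 'tool_pos': array([ 0.175, -0.573,  0.218]), 'orientation': array([-3.105, -0.463,  0.   ]), 'force': array([ 0.289, -0.136,  0.689]), 'wrist_torque': array([ 0.07 , -0.057,  0.042]), 'opening': np.float64(0.093)}
side [[425.5, 0.0, 252.2], [0.0, 425.5, 196.1], [0.0, 0.0, 1.0]] [ 0.70002076 -2.44799032  1.31474716] [0.42006453 0.21711149 1.2240152 ]
top [[487.3, 0.0, 257.7], [0.0, 487.3, 184.0], [0.0, 0.0, 1.0]] [ 2.16217988 -2.21619914  0.06004743] [0.04534304 0.51365192 1.65813042]
wrist [[297.3, 0.0, 258.0], [0.0, 297.3, 190.3], [0.0, 0.0, 1.0]] [-2.35949545  1.74866061  0.2166872 ] [-0.5993483  -0.02807325  0.38952685]
```

View pics/side0.png

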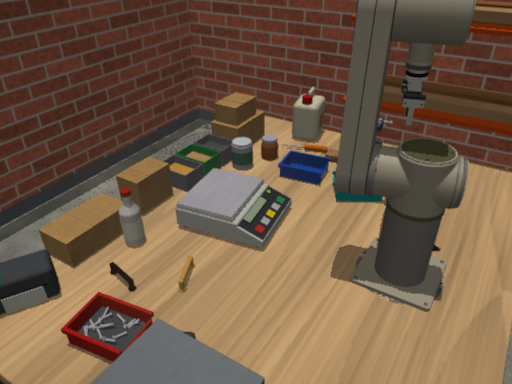

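View pics/top0.png

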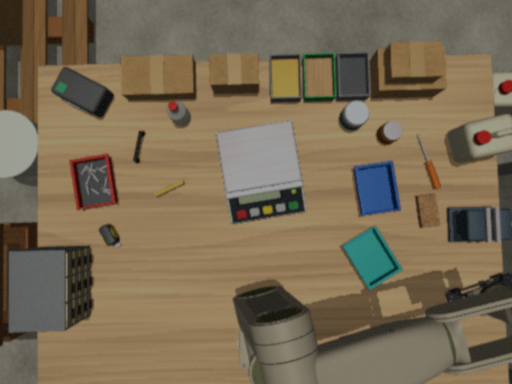

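View pics/wrist0.png

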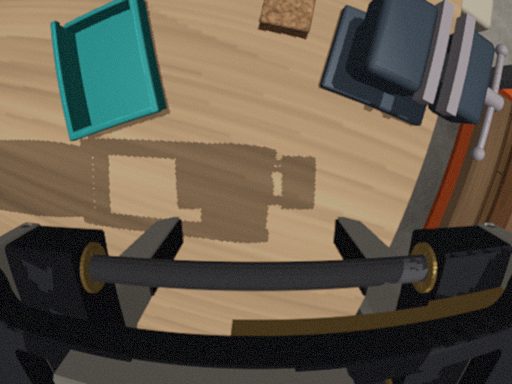

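In the top view the candidates are as follows.
- **Bins:** blue (377,188), teal (372,257), red with bolts (94,181), and green, yellow and grey ones at the back near (319,77).
- **Handles:** brass (170,188) and black (139,147).

By the description I choose the blue bin at (377,188) and the brass handle at (170,188). Next I'll check both in enlarged crops.

```bash
python3 - <<'E'
import cv2
def crop(n,x,y,w,h,f,o):
    i=cv2.imread(f"pics/{n}0.png")[y:y+h,x:x+w]
    cv2.imwrite(f"pics/{o}.png",cv2.resize(i,None,fx=f,fy=f,interpolation=cv2.INTER_CUBIC))
crop("top",340,150,80,75,8,"c_bin_t")
crop("top",140,165,60,45,10,"c_han_t")
crop("top",210,115,100,110,5,"c_sc_t")
crop("side",165,250,40,45,12,"c_han_s")
crop("side",270,145,70,45,10,"c_bin_s")
crop("side",170,165,130,80,6,"c_sc_s")
E
```

```text
(no output)
```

View pics/c_bin_t.png

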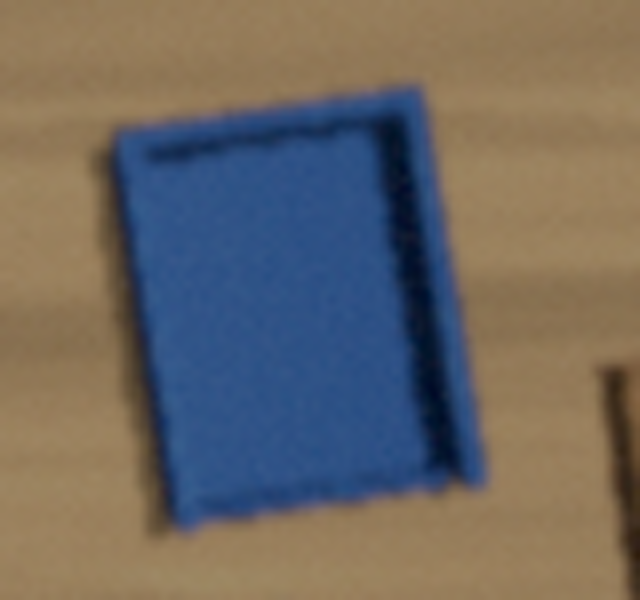

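View pics/c_han_t.png

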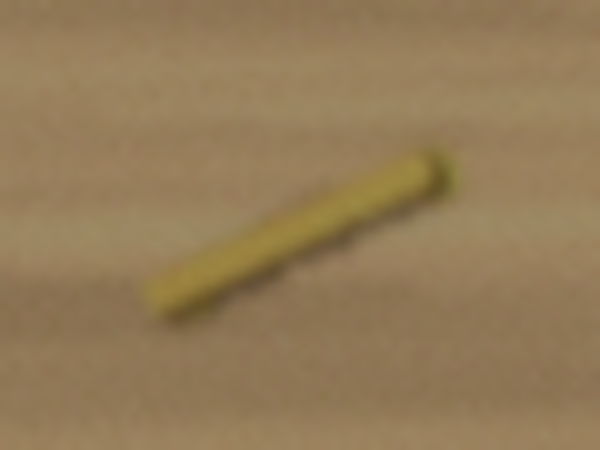

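View pics/c_sc_t.png

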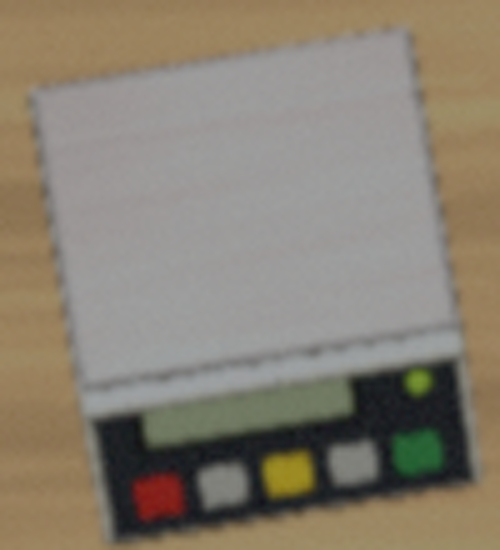

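View pics/c_han_s.png

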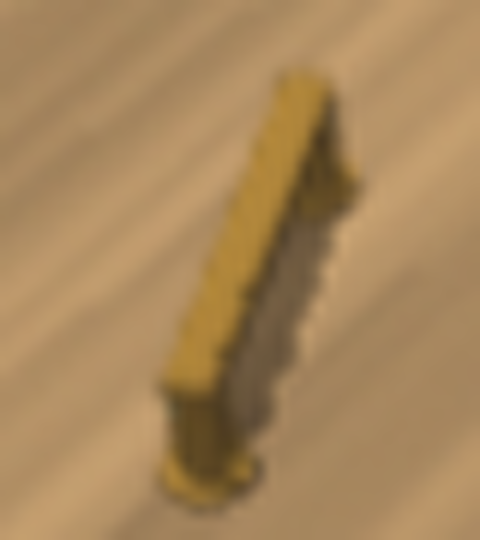

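View pics/c_bin_s.png

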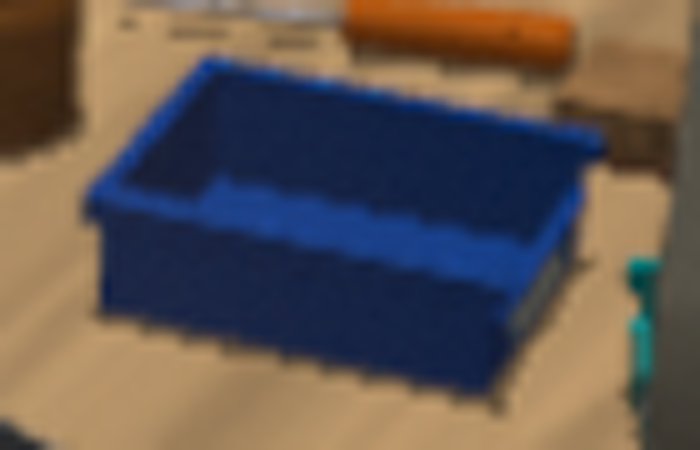

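View pics/c_sc_s.png

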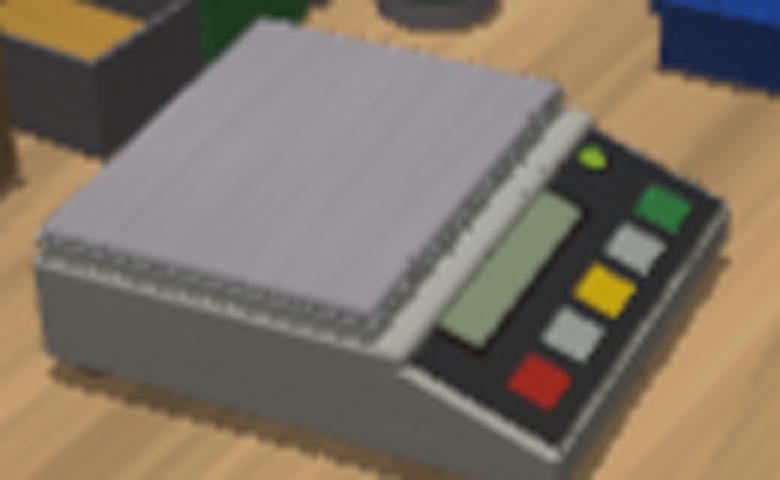

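The crops confirm the choice. The blue bin is empty with its low wall at the near end, the brass handle stands on its two feet, and the yellow key is the middle of five. Now I'll triangulate.

```bash
cat > h.py <<'E'
import numpy as np,cv2
from scipy.optimize import least_squares
def cam(n): 
    c=np.load(f"pics/{n}.npz");return c["K"],cv2.Rodrigues(c["rvec"])[0],c["tvec"].ravel()
def full(p,x,y,f): return (np.array(p)+.5)/f-.5+np.array([x,y])
def proj(n,P):
    K,R,t=cam(n);p=K@(R@P+t);return p[:2]/p[2]
def tri(a,b,na="top0",nb="side0"):
    Ps=[];
    for n in(na,nb):
        K,R,t=cam(n);Ps.append(K@np.c_[R,t])
    X=cv2.triangulatePoints(Ps[0],Ps[1],np.array(a).reshape(2,1),np.array(b).reshape(2,1)).ravel();X=X[:3]/X[3]
    e=[np.linalg.norm(proj(na,X)-a),np.linalg.norm(proj(nb,X)-b)]
    return X,e
def onz(n,p,z):
    K,R,t=cam(n);d=R.T@np.linalg.inv(K)@np.array([p[0],p[1],1]);o=-R.T@t
    return o+d*(z-o[2])/d[2]
E
python3 - <<'E'
from h import *
def go(name,pairs,ta,sa):
    out=[]
    for a,b in pairs:
        X,e=tri(full(a,*ta),full(b,*sa));out.append(X);print(name,X.round(4),np.round(e,2))
    return np.array(out)
B=go("bin",[((115,130),(90,205)),((422,85),(207,58)),((485,485),(603,135)),((178,530),(505,300))],(340,150,8),(270,145,10))
print(B.mean(0),[np.linalg.norm(B[i]-B[i-1]) for i in range(4)])
dx=B[0]+B[1]-B[2]-B[3];print("yaw",np.degrees(np.arctan2(dx[1],dx[0])))
H=go("han",[((155,293),(190,388)),((425,168),(307,75))],(140,165,10),(165,250,12))
d=H[0]-H[1];print(H.mean(0),np.linalg.norm(d),np.degrees(np.arctan2(d[1],d[0])))
S=go("pan",[((33,90),(42,238)),((410,30),(262,20)),((460,325),(560,90)),((85,385),(372,310))],(210,115,5),(170,165,6))
print(S.mean(0),[np.linalg.norm(S[i]-S[i-1]) for i in range(4)])
dx=S[0]+S[1]-S[2]-S[3];print("yaw",np.degrees(np.arctan2(dx[1],dx[0])))
T=go("keys",[((289,474),(605,291)),((160,497),(540,382)),((419,451),(664,208))],(210,115,5),(170,165,6))
d=T[1]-T[2];print(np.degrees(np.arctan2(d[1],d[0]))-90)
# z-plane fits
b=np.array([onz("top0",full(p,340,150,8),.055) for p in [(115,130),(422,85),(485,485),(178,530)]]);print("bin top",b.mean(0), np.degrees(np.arctan2(*(b[0]+b[1]-b[2]-b[3])[[1,0]])))
b=np.array([onz("side0",full(p,270,145,10),.055) for p in [(90,205),(207,58),(603,135),(505,300)]]);print("bin side",b.mean(0), np.degrees(np.arctan2(*(b[0]+b[1]-b[2]-b[3])[[1,0]])))
E
```

```text
bin [ 0.5642 -0.2945  0.0474] [0.61 0.69]
bin [ 0.5803 -0.4233  0.0505] [0.4  0.42]
bin [ 0.412  -0.442   0.0523] [0.3  0.33]
bin [ 0.3959 -0.3149  0.0451] [0.42 0.49]
[ 0.48809344 -0.36866689  0.04880172] [np.float64(0.1695348874729764), np.float64(0.12977997648011463), np.float64(0.16938212026558438), np.float64(0.12830246983636834)]
yaw 6.622614690638702
han [0.4881 0.3822 0.0288] [0.26 0.42]
han [0.5286 0.2891 0.0342] [0.09 0.14]
[0.50833372 0.33564496 0.03148161] 0.10170249316811224 113.47239640114273
pan [0.6824 0.1642 0.0889] [0.5  0.67]
pan [ 0.7172 -0.0845  0.0918] [0.14 0.17]
pan [ 0.5215 -0.112   0.0887] [0.14 0.17]
pan [0.4867 0.1339 0.0961] [0.26 0.37]
[0.60192671 0.02539133 0.09136068] [np.float64(0.19812915098569733), np.float64(0.2511078680809325), np.float64(0.19766810184345973), np.float64(0.2484184052617552)]
yaw 8.389874022230856
keys [0.4259 0.0017 0.0496] [0.18 0.24]
keys [0.4131 0.0888 0.0498] [0.01 0.01]
keys [ 0.4388 -0.0861  0.0493] [0.3  0.38]
8.354618757611817
bin top [ 0.48911351 -0.36662556  0.055     ] 6.714060846257828
bin side [ 0.48176698 -0.3595575   0.055     ] 6.489553131566764
```

Bin centre comes out near (0.487,-0.367) with yaw 6.6°, the pan near (0.602,0.025) with yaw 8.4°, and the handle near (0.508,0.336). The two views' heights read about 5 mm low, so I'll refine with the wrist camera from close by. First I'll move above the bin.

```bash
cat >> h.py <<'E'
from scipy.spatial.transform import Rotation as Ro
def Rt(yaw,tilt=0):
    # tool x at yaw (deg), z down; tilt: tool leans back towards operator, z gets +x component
    y=np.radians(yaw);x=np.array([np.cos(y),np.sin(y),0]);z=np.array([0,0,-1.]);yy=np.cross(z,x)
    R=np.c_[x,yy,z]
    return R@Ro.from_euler('y',tilt,degrees=True).as_matrix()
def step(s,P,yaw,tilt=0):
    R0=Ro.from_rotvec(s["orientation"]).as_matrix()
    d=R0.T@(np.array(P)-s["tool_pos"])/0.1
    r=Ro.from_matrix(R0.T@Rt(yaw,tilt)).as_rotvec()/np.pi
    print("t",round(float(s["t"]),2),"pos",np.round(s["tool_pos"],4),"yaw",np.degrees(np.arctan2(R0[1,0],R0[0,0])).round(2),"F",np.round(s["force"],1),"open",round(float(s["opening"]),4))
    print("shift",d.round(3),"turn",r.round(4))
def fpix(n,P):
    c=np.load(f"pics/{n}.npz");K=c["K"]
    p=cv2.Rodrigues(c["rvec"])[0]@P+c["tvec"].ravel()
    th=np.arctan2(np.hypot(p[0],p[1]),p[2]);a=np.arctan2(p[1],p[0])
    return np.array([K[0,2]+K[0,0]*th*np.cos(a),K[1,2]+K[1,1]*th*np.sin(a)])
def fray(n,p):
    c=np.load(f"pics/{n}.npz");K=c["K"];R=cv2.Rodrigues(c["rvec"])[0];t=c["tvec"].ravel()
    u=(p[0]-K[0,2])/K[0,0];v=(p[1]-K[1,2])/K[1,1];th=np.hypot(u,v)
    d=np.array([np.sin(th)*u/th,np.sin(th)*v/th,np.cos(th)])
    return -R.T@t,R.T@d
def fonz(n,p,z):
    o,d=fray(n,p);return o+d*(z-o[2])/d[2]
def ftri(obs):
    # obs list of (name,pix); least squares of rays
    A=np.zeros((3,3));b=np.zeros(3)
    for n,p in obs:
        o,d=fray(n,p);M=np.eye(3)-np.outer(d,d);A+=M;b+=M@o
    return np.linalg.solve(A,b)
E
python3 - <<'E'
from h import *;from plant import *
s=read_state()
o,d=fray("wrist0",(258,190.4));R0=Ro.from_rotvec(s["orientation"]).as_matrix()
print("cam in tool",R0.T@(o-s["tool_pos"]),R0.T@d)
step(s,[0.49,-0.367,0.22],6.6)
E
```

```text
cam in tool [ 6.70383882e-02 -1.42929991e-04 -1.66397364e-01] [-2.43762819e-01  5.81200356e-04  9.69834703e-01]
t 0.15 pos [ 0.1749 -0.5735  0.2178] yaw 16.95 F [-0.5 -0.6  0.2] open 0.0932
shift [ 3.617 -1.057 -0.02 ] turn [-0.0004 -0.      0.0575]
```

move_arm:
  series:
    - [1, -0.35, 0, 0, 0, 0.057, 0.6]
    - [1, -0.35, 0, 0, 0, 0.057, 0.6]
    - [1, -0.35, 0, 0, 0, 0.057, 0.6]

```text
t: 0.45
tool_pos: [0.2638, -0.5085, 0.2183]
orientation: [-3.134, -0.187, -0.002]
force: [-0.5, -1.2, -0.0]
opening: 0.0761
```

move_arm:
  series:
    - [1, -0.35, 0, 0, 0, 0, 0.6]
    - [1, -0.35, 0, 0, 0, 0, 0.6]
    - [1, -0.35, 0, 0, 0, 0, 0.6]

```text
t: 0.75
tool_pos: [0.3595, -0.4624, 0.2184]
orientation: [-3.135, -0.191, -0.002]
force: [-0.8, -0.7, -0.8]
opening: 0.0744
```

```bash
cat > look.py <<'E'
import sys;from h import *;from plant import *
n=sys.argv[1];c=read_camera(sys.argv[2] if len(sys.argv)>2 else "wrist");np.savez(f"pics/{n}.npz",**c)
cv2.imwrite(f"pics/{n}.png",c["frame"][:,:,::-1])
E
python3 look.py w1; python3 - <<'E'
from h import *;from plant import *
step(read_state(),[0.478,-0.306,0.22],6.6)
E
```

```text
t 0.8 pos [ 0.3582 -0.4632  0.2183] yaw 6.96 F [-0.7  0.5  0.8] open 0.0742
shift [ 1.38  -1.415 -0.015] turn [-0.0002 -0.0001  0.002 ]
```

View pics/w1.png

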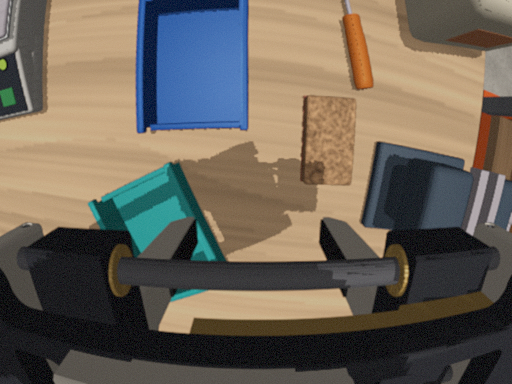

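The blue bin is at (192,65) with its low front wall at the bottom near (192,128). I'll take a second place.

move_arm:
  series:
    - [0.3, -1, 0, 0, 0, 0.002, 0.2]
    - [0.3, -1, 0, 0, 0, 0.002, 0.2]
    - [0.3, -1, 0, 0, 0, 0.002, 0.2]
    - [0.3, -1, 0, 0, 0, 0.002, 0.2]

```text
t: 1.2
tool_pos: [0.3732, -0.362, 0.2187]
orientation: [3.136, 0.175, -0.0]
force: [-0.5, -0.9, 0.1]
opening: 0.0564
```

```bash
python3 look.py w2; python3 - <<'E'
import cv2
i=cv2.imread("pics/w1.png")[0:140,120:260];cv2.imwrite("pics/c_w1.png",cv2.resize(i,None,fx=4,fy=4,interpolation=cv2.INTER_CUBIC))
E
```

```text
(no output)
```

View pics/w2.png

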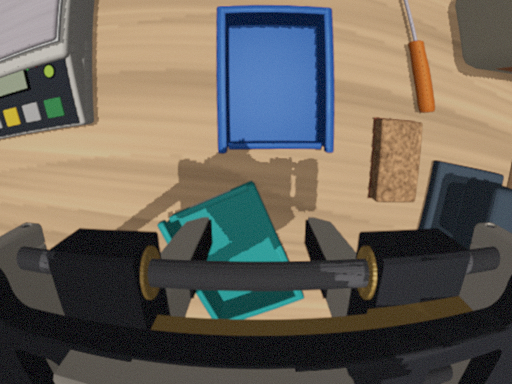

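View pics/c_w1.png

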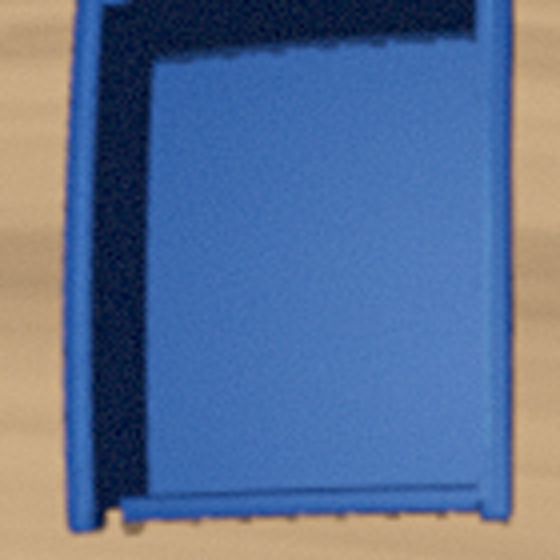

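```bash
python3 - <<'E'
import cv2
i=cv2.imread("pics/w2.png")[0:165,205:345];cv2.imwrite("pics/c_w2.png",cv2.resize(i,None,fx=3.6,fy=3.6,interpolation=cv2.INTER_CUBIC))
E
```

```text
(no output)
```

View pics/c_w2.png

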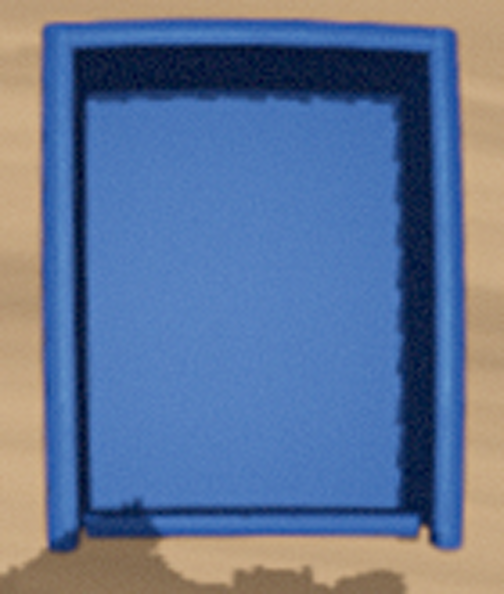

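```bash
python3 - <<'E'
from h import *
f1=lambda p:full(p,120,0,4); f2=lambda p:full(p,205,0,3.6)
for nm,a,b in [("+y out",(70,528),(52,548)),("+y in",(105,525),(77,545)),("-y in",(481,518),(432,545)),("-y out",(511,520),(462,548))]:
    print(nm,ftri([("w1",f1(a)),("w2",f2(b))]).round(4))
c=[fonz("w2",f2(p),.055) for p in[(45,27),(457,30),(462,548),(52,548)]]
c=np.array(c);print(c.round(4),c.mean(0));d=c[0]+c[1]-c[2]-c[3];yaw=np.arctan2(d[1],d[0]);print(np.degrees(yaw),np.linalg.norm(c[0]-c[3]),np.linalg.norm(c[0]-c[1]))
E
```

```text
+y out [ 0.397  -0.3159  0.0556]
+y in [ 0.3975 -0.3226  0.0441]
-y in [ 0.4107 -0.4357  0.0486]
-y out [ 0.4114 -0.4443  0.0539]
[[ 0.5634 -0.2949  0.055 ]
 [ 0.58   -0.4238  0.055 ]
 [ 0.4118 -0.444   0.055 ]
 [ 0.3968 -0.3158  0.055 ]] [ 0.48798778 -0.36963492  0.055     ]
7.00117496626721 0.16794106762430164 0.12995967892658636
```

```bash
python3 - <<'E'
from h import *;from plant import *
step(read_state(),[0.4795,-0.3095,0.10],7)
E
```

```text
t 1.25 pos [ 0.3731 -0.3631  0.2189] yaw 6.34 F [-0.6  0.1 -0. ] open 0.0559
shift [ 1.117 -0.416  1.188] turn [ 0.0004  0.0001 -0.0037]
```

move_arm:
  series:
    - [1, -0.416, 0.6, 0, 0, -0.0037, 0.1]
    - [1, -0.416, 0.6, 0, 0, -0.0037, 0.1]
    - [1, -0.416, 0.6, 0, 0, -0.0037, 0.1]
    - [1, -0.416, 0.6, 0, 0, -0.0037, 0.1]

```text
t: 1.65
tool_pos: [0.4687, -0.3093, 0.1558]
orientation: [-3.133, -0.193, 0.004]
force: [-1.5, 0.5, -0.4]
opening: 0.0514
```

```bash
python3 look.py w3; python3 - <<'E'
from h import *;from plant import *
step(read_state(),[0.4795,-0.3095,0.08],7)
E
```

```text
t 1.7 pos [ 0.4681 -0.3104  0.1573] yaw 7.03 F [ 0.6 -0.4  0.3] open 0.0512
shift [0.116 0.006 0.772] turn [-0.0004  0.0007  0.0002]
```

View pics/w3.png

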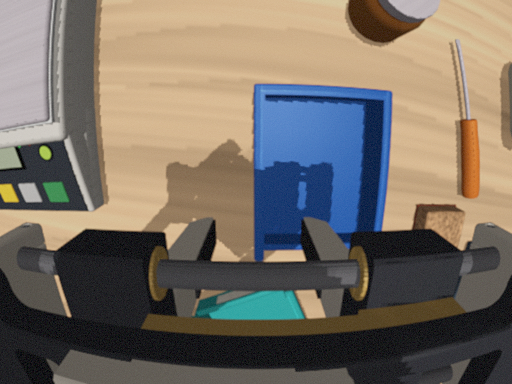

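The near rim at column 258 lies midway between the fingers (about 195 and 320), so I'm descending.

move_arm:
  series:
    - [0.115, 0, 0.6, 0, 0, 0, 0.1]
    - [0.115, 0, 0.9, 0, 0, 0, 0.1]
    - [0.115, 0, 0.9, 0, 0, 0, 0.1]
    - [0.115, 0, 0.9, 0, 0, 0, 0.1]

```text
t: 2.1
tool_pos: [0.479, -0.3097, 0.0694]
orientation: [-3.136, -0.189, 0.002]
force: [0.4, 0.4, 0.9]
opening: 0.051
```

```bash
python3 - <<'E'
from h import *;from plant import *
step(read_state(),[0.4795,-0.3095,0.03],7)
E
```

```text
t 2.1 pos [ 0.479  -0.3097  0.0694] yaw 6.9 F [0.4 0.4 0.9] open 0.051
shift [ 0.006 -0.001  0.394] turn [-0.0001  0.0003 -0.0005]
```

move_arm:
  series:
    - [0, 0, 0.2, 0, 0, 0, 0.1]
    - [0, 0, 0.38, 0, 0, 0, 0.1]
    - [0, 0, 0.38, 0, 0, 0, 0.1]
    - [0, 0, 0.38, 0, 0, 0, -1]
    - [0, 0, 0.38, 0, 0, 0, -1]
    - [0, 0, 0.38, 0, 0, 0, -1]
    - [0, 0, 0.38, 0, 0, 0, -1]
    - [0, 0, 0.38, 0, 0, 0, -1]
  squeeze: 35

```text
t: 2.9
tool_pos: [0.4802, -0.3085, 0.0311]
orientation: [3.135, 0.192, 0.001]
force: [0.1, 0.7, -0.0]
opening: 0.0155
```

move_arm:
  series:
    - [0, 0, 0, 0, 0, 0, -1]
    - [0, 0, 0, 0, 0, 0, -1]
    - [0, 0, -0.1, 0, 0, 0, -1]
    - [0, 0, -0.3, 0, 0, 0, -1]
    - [0, 0, -0.5, 0, 0, 0, -1]
    - [0, 0, -0.5, 0, 0, 0, -1]

```text
t: 3.5
tool_pos: [0.4818, -0.3096, 0.0841]
orientation: [3.132, 0.192, 0.006]
force: [1.2, -1.1, -1.4]
opening: 0.0097
```

```bash
python3 look.py w4; python3 - <<'E'
from h import *;from plant import *
step(read_state(),[0.4795,-0.3095,0.03],7)
E
```

```text
t 3.55 pos [ 0.4811 -0.3091  0.0823] yaw 6.99 F [-0.  -0.2 -0.9] open 0.0095
shift [-0.017  0.001  0.523] turn [ 0.0007 -0.0008 -0.    ]
```

View pics/w4.png

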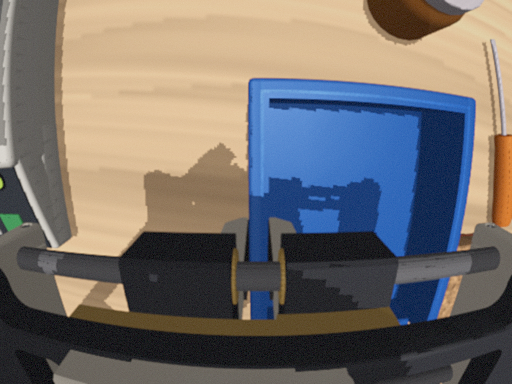

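The bin is held by its rim with opening 9.5 mm, and it sits level in the view. I'm carrying it up and over towards the pan.

move_arm:
  series:
    - [0, -0.3, -1, 0, 0, 0, -1]
    - [0.1, -0.6, -1, 0, 0, 0, -1]
    - [0.2, -1, -1, 0, 0, 0, -1]
    - [0.2, -1, -1, 0, 0, 0, -1]

```text
t: 3.95
tool_pos: [0.489, -0.2032, 0.1823]
orientation: [-3.135, -0.196, -0.005]
force: [0.6, 0.1, -1.9]
opening: 0.0096
```

move_arm:
  series:
    - [0, -0.5, 0, 0, 0, 0, -1]
    - [0, -1, 0, 0, 0, 0, -1]
    - [0, -1, 0, 0, 0, 0, -1]

```text
t: 4.25
tool_pos: [0.4739, -0.1024, 0.1785]
orientation: [-3.132, -0.198, 0.005]
force: [-0.4, -1.5, -1.6]
opening: 0.0096
```

```bash
python3 look.py w5; python3 - <<'E'
from h import *;from plant import *
step(read_state(),[0.5946,0.0858,0.18],8.4)
E
```

```text
t 4.3 pos [ 0.4745 -0.1049  0.1788] yaw 7.23 F [ 0.2 -1.1 -0.4] open 0.0095
shift [ 1.432 -1.74  -0.013] turn [-0.0004  0.0007 -0.0065]
```

View pics/w5.png

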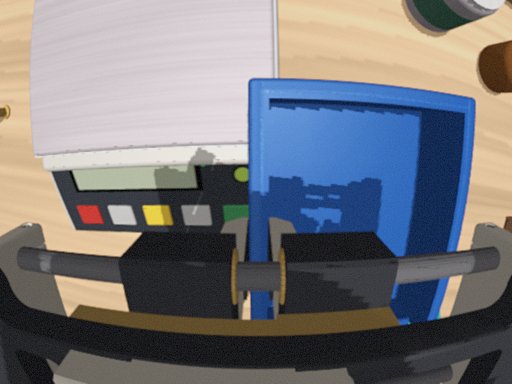

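The pan's near-left corner is at (34,154) and the tare key at (157,215). I'll shift and look again.

move_arm:
  series:
    - [0, -0.5, 0, 0, 0, -0.0065, -1]
    - [0, -0.9, 0, 0, 0, -0.0065, -1]
    - [0, -0.9, 0, 0, 0, -0.0065, -1]
    - [0, -0.9, 0, 0, 0, -0.0065, -1]

```text
t: 4.7
tool_pos: [0.4643, -0.0185, 0.1797]
orientation: [3.133, 0.226, -0.002]
force: [0.5, -0.1, -0.8]
opening: 0.0095
```

```bash
python3 look.py w6; python3 - <<'E'
from h import *;from plant import *
step(read_state(),[0.5946,0.0858,0.18],8.4)
for n,x,y,w,h,f in[("w5",10,120,260,120,3),("w6",60,100,260,140,3)]:
    i=cv2.imread(f"pics/{n}.png")[y:y+h,x:x+w];cv2.imwrite(f"pics/c_{n}.png",cv2.resize(i,None,fx=f,fy=f,interpolation=cv2.INTER_CUBIC))
E
```

```text
t 4.75 pos [ 0.4645 -0.0191  0.1799] yaw 8.16 F [ 0.9 -0.7 -1.7] open 0.0094
shift [ 1.437 -0.853 -0.003] turn [ 0.0002  0.0003 -0.0013]
```

View pics/w6.png

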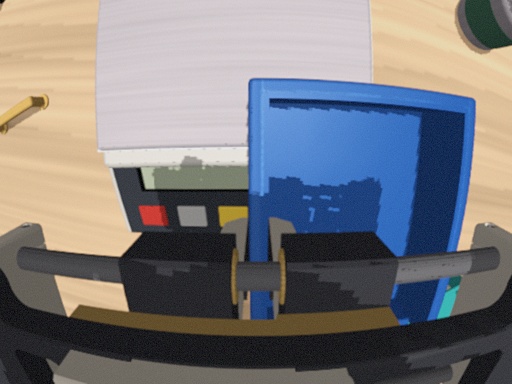

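View pics/c_w5.png

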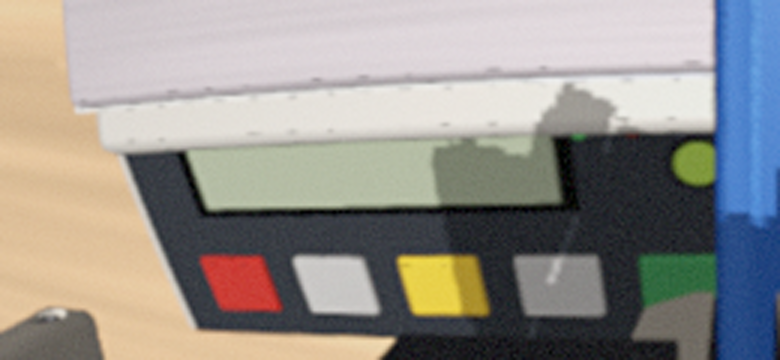

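View pics/c_w6.png

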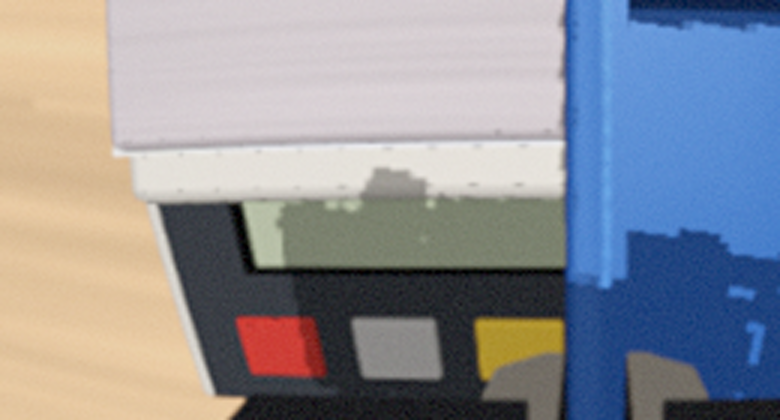

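```bash
python3 - <<'E'
from h import *
f5=lambda p:full(p,10,120,3); f6=lambda p:full(p,60,100,3)
P={}
for nm,a,b in [("pan",(77,105),(116,148)),("red",(241,283),(281,348)),("zero",(337,285),(397,349)),]:
    P[nm]=ftri([("w5",f5(a)),("w6",f6(b))]);print(nm,P[nm].round(4))
a=fonz("w5",f5((77,105)),.098);b=fonz("w6",f6((116,148)),.098);print(a,b)
for p in[(241,283),(337,285),(443,286)]: print("k",fonz("w5",f5(p),.053).round(4))
# far pan edge direction from w5: near edge right point
e=fonz("w5",f5((700,62)),.098);f=fonz("w6",f6((560,138)),.098)
for q,r in((a,e),(b,f)): print("yaw",np.degrees(np.arctan2(*(q-r)[[1,0]]))-90)
# w5 side edges left
g=fonz("w5",(38,0),.098);print("left yaw",np.degrees(np.arctan2(*(g-a)[[1,0]])))
y=np.radians(8.4)
for q in(a,b): print("pan c",q+np.array([np.cos(y)*.1+np.sin(y)*.125,np.sin(y)*.1-np.cos(y)*.125,0]))
# top cam on z=.098
c=np.array([onz("top0",full(p,210,115,5),.098) for p in[(33,90),(410,30),(460,325),(85,385)]]);print("top",c.mean(0))
c=np.array([onz("side0",full(p,170,165,6),.098) for p in[(42,238),(262,20),(560,90),(372,310)]]);print("side",c.mean(0))
E
```

```text
pan [0.4858 0.1378 0.091 ]
red [0.4125 0.0901 0.0499]
zero [0.4186 0.0464 0.0492]
[0.48738084 0.13143447 0.098     ] [0.48691341 0.13381202 0.098     ]
k [0.4143 0.0881 0.053 ]
k [0.4203 0.0445 0.053 ]
k [0.4263 0.0015 0.053 ]
yaw 8.513128207648833
yaw 7.806403000571805
left yaw 7.213269268102916
pan c [0.60456845 0.02238373 0.098     ]
pan c [0.60410103 0.02476129 0.098     ]
top [0.60138663 0.0257174  0.098     ]
side [0.59489281 0.03360987 0.098     ]
```

move_arm:
  series:
    - [0.5, -0.43, 0, 0, 0, 0, -1]
    - [1, -0.85, 0, 0, 0, 0, -1]
    - [1, -0.85, 0, 0, 0, 0, -1]
    - [1, -0.85, 0, 0, 0, 0, -1]

```text
t: 5.15
tool_pos: [0.5536, 0.0811, 0.1795]
orientation: [-3.133, -0.225, 0.001]
force: [-0.7, -0.9, -2.0]
opening: 0.0095
```

```bash
python3 - <<'E'
from h import *;from plant import *
step(read_state(),[0.5958,0.085,0.140],8.3)
E
```

```text
t 5.15 pos [0.5536 0.0811 0.1795] yaw 8.2 F [-0.7 -0.9 -2. ] open 0.0095
shift [0.424 0.021 0.395] turn [-0.0002  0.0001 -0.0006]
```

move_arm:
  series:
    - [0.35, 0.02, 0, 0, 0, 0, -1]
    - [0.35, 0.02, 0.2, 0, 0, 0, -1]
    - [0.35, 0.02, 0.35, 0, 0, 0, -1]
    - [0.35, 0.02, 0.35, 0, 0, 0, -1]
    - [0.35, 0.02, 0.35, 0, 0, 0, -1]

```text
t: 5.65
tool_pos: [0.5855, 0.0822, 0.1451]
orientation: [3.134, 0.222, -0.003]
force: [0.3, -0.1, -1.9]
opening: 0.0098
```

```bash
python3 - <<'E'
from h import *;from plant import *
step(read_state(),[0.5958,0.085,0.130],8.3)
E
python3 look.py s7 side;python3 look.py t7 top; python3 - <<'E'
import cv2
i=cv2.imread("pics/s7.png")[100:250,150:350];cv2.imwrite("pics/c_s7.png",cv2.resize(i,None,fx=4,fy=4))
E
```

```text
t 5.65 pos [0.5855 0.0822 0.1451] yaw 8.1 F [ 0.3 -0.1 -1.9] open 0.0098
shift [ 0.106 -0.013  0.15 ] turn [ 0.      0.0006 -0.0011]
```

View pics/c_s7.png

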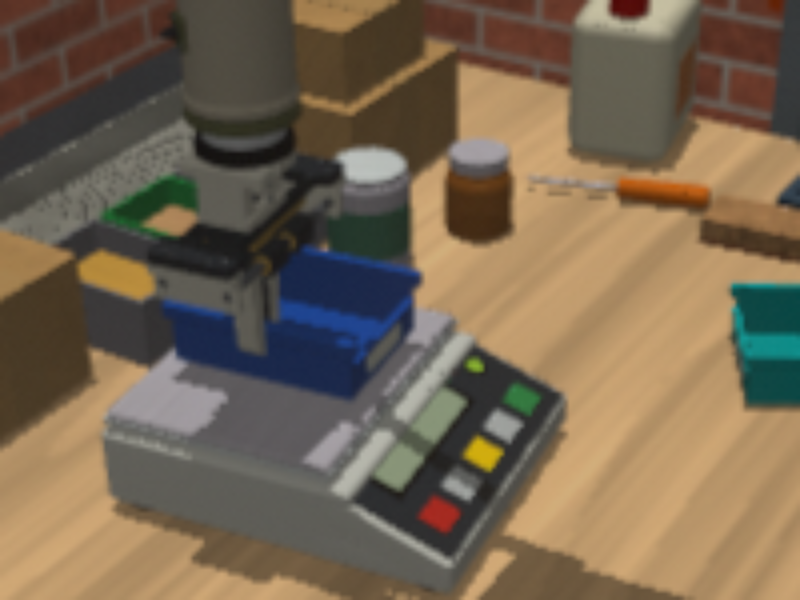

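The bin hangs level over the pan, roughly 15 mm above it. I'll finish the shift and lower it in small steps.

move_arm:
  series:
    - [0.1, -0.015, 0, 0, 0, 0, -1]
    - [0.1, -0.015, 0.05, 0, 0, 0, -1]
    - [0.1, -0.015, 0.09, 0, 0, 0, -1]
    - [0.1, -0.015, 0.12, 0, 0, 0, -1]
    - [0.1, -0.015, 0.12, 0, 0, 0, -1]

```text
t: 6.25
tool_pos: [0.5953, 0.0862, 0.1326]
orientation: [-3.134, -0.224, 0.003]
force: [-0.7, -0.3, -0.5]
opening: 0.01
```

```bash
python3 - <<'E'
from h import *;from plant import *
step(read_state(),[0.5958,0.085,0.130],8.3)
E
```

```text
t 6.25 pos [0.5953 0.0862 0.1326] yaw 8.17 F [-0.7 -0.3 -0.5] open 0.01
shift [0.003 0.013 0.026] turn [-0.      0.0006 -0.0007]
```

move_arm:
  series:
    - [0, 0, 0.01, 0, 0, 0, -1]
    - [0, 0, 0.02, 0, 0, 0, -1]
    - [0, 0, 0.02, 0, 0, 0, -1]
    - [0, 0, 0.02, 0, 0, 0, -1]

```text
t: 6.65
tool_pos: [0.5961, 0.0862, 0.1318]
orientation: [3.134, 0.224, 0.0]
force: [-0.2, -1.0, -1.6]
opening: 0.01
```

move_arm:
  series:
    - [0, 0, 0.005, 0, 0, 0, -1]
    - [0, 0, 0.01, 0, 0, 0, -1]
    - [0, 0, 0.01, 0, 0, 0, -1]

```text
t: 6.95
tool_pos: [0.596, 0.0862, 0.1306]
orientation: [-3.134, -0.224, 0.0]
force: [0.3, 0.0, -1.6]
opening: 0.0096
```

move_arm:
  series:
    - [0, 0, 0.005, 0, 0, 0, -1]
    - [0, 0, 0.01, 0, 0, 0, -1]
    - [0, 0, 0.01, 0, 0, 0, -1]

```text
t: 7.25
tool_pos: [0.596, 0.0862, 0.1296]
orientation: [3.134, 0.224, -0.0]
force: [0.6, 0.4, -2.4]
opening: 0.01
```

move_arm:
  series:
    - [0, 0, 0.005, 0, 0, 0, -1]
    - [0, 0, 0.01, 0, 0, 0, -1]
    - [0, 0, 0.01, 0, 0, 0, -1]

```text
t: 7.55
tool_pos: [0.5962, 0.0863, 0.1289]
orientation: [-3.134, -0.224, -0.001]
force: [-0.3, 1.2, 0.7]
opening: 0.0096
```

move_arm:
  series:
    - [0, 0, 0.005, 0, 0, 0, -1]
    - [0, 0, 0.01, 0, 0, 0, -1]
    - [0, 0, 0.01, 0, 0, 0, -1]

```text
t: 7.85
tool_pos: [0.5963, 0.0863, 0.1288]
orientation: [-3.134, -0.224, -0.001]
force: [-3.6, 1.2, 7.5]
opening: 0.0096
```

The bin touched down at 7.5 N. I'll ease off slightly and let go.

move_arm:
  series:
    - [0, 0, -0.008, 0, 0, 0, -1]
    - [0, 0, -0.008, 0, 0, 0, -0.9]
    - [0, 0, -0.008, 0, 0, 0, -0.4]
    - [0, 0, -0.008, 0, 0, 0, -0.4]
    - [0, 0, -0.008, 0, 0, 0, -0.4]
    - [0, 0, -0.008, 0, 0, 0, -0.4]
    - [0, 0, -0.008, 0, 0, 0, -0.4]

```text
t: 8.55
tool_pos: [0.596, 0.0862, 0.1283]
orientation: [-3.134, -0.224, 0.0]
force: [1.1, 0.8, 0.2]
opening: 0.0278
```

move_arm:
  series:
    - [0, 0, -0.2, 0, 0, 0, -0.4]
    - [0, 0, -0.5, 0, 0, 0, -0.4]
    - [0, 0, -0.9, 0, 0, 0, -0.4]
    - [0, 0, -0.9, 0, 0, 0, -0.4]

```text
t: 8.95
tool_pos: [0.5993, 0.0864, 0.2256]
orientation: [3.133, 0.224, 0.016]
force: [1.7, -0.1, 0.1]
opening: 0.028
```

```bash
python3 - <<'E'
from h import *;from plant import *
step(read_state(),[0.426,0.001,0.09],8.3,20)
E
python3 look.py w8; python3 look.py s8 side;python3 look.py t8 top
```

```text
t 8.95 pos [0.5993 0.0864 0.2256] yaw 8.16 F [ 1.7 -0.1  0.1] open 0.028
shift [-1.851  0.598  1.338] turn [ 0.0004  0.1078 -0.0007]
```

View pics/w8.png

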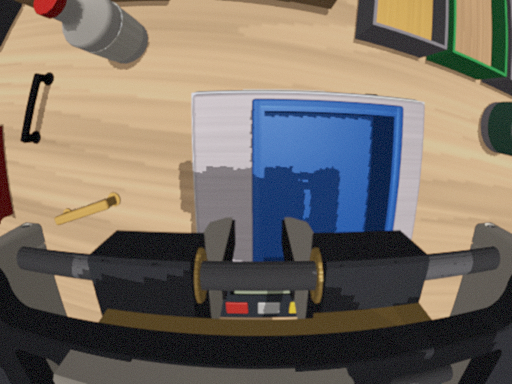

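View pics/s8.png

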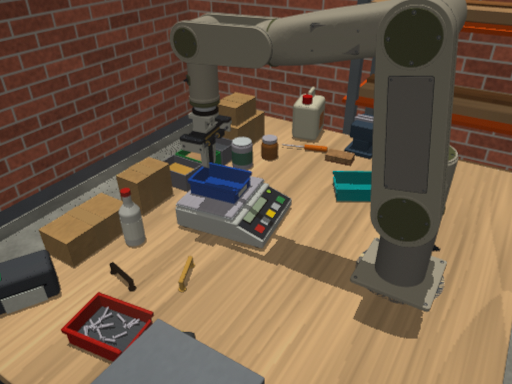

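```bash
python3 - <<'E'
from h import *
i=cv2.imread("pics/w8.png")[80:240,180:440];cv2.imwrite("pics/c_w8.png",cv2.resize(i,None,fx=3,fy=3,interpolation=cv2.INTER_CUBIC))
E
```

```text
(no output)
```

View pics/c_w8.png

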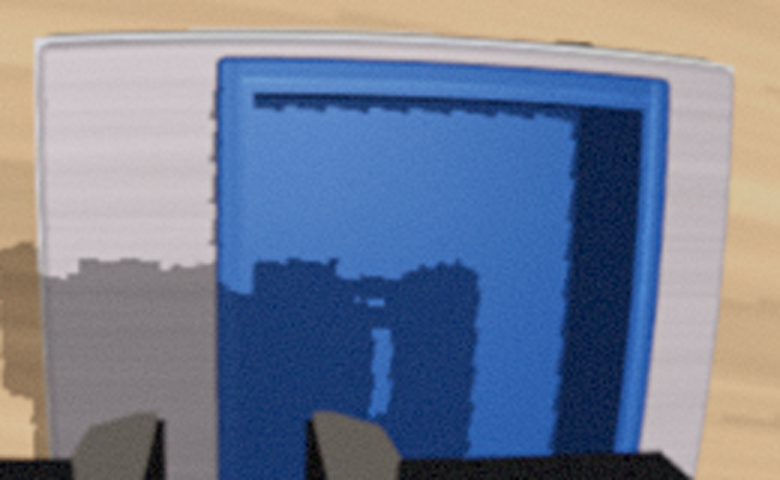

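```bash
python3 - <<'E'
from h import *
f=lambda p:full(p,180,80,3)
a,b=[fonz("w8",f(p),.098) for p in[(38,42),(732,68)]]
c,d=[fonz("w8",f(p),.153) for p in[(218,60),(668,82)]]
y=np.radians(8.3);ex=np.array([np.cos(y),np.sin(y),0]);ey=np.array([-np.sin(y),np.cos(y),0])
print(a,b,np.linalg.norm(a-b),c,d,np.linalg.norm(c-d))
for q,r in((a,b),(c,d)): print("yaw",np.degrees(np.arctan2(*(q-r)[[1,0]]))-90)
m=(c+d)/2-(a+b)/2;print("offset x",m@ex,"y",m@ey)
print("pan c",(a+b)/2-.1*ex)
E
```

```text
[0.68260717 0.16392677 0.098     ] [ 0.71738189 -0.07984414  0.098     ] 0.24623878884160083 [0.67992966 0.10228459 0.153     ] [ 0.69802183 -0.0257852   0.153     ] 0.12934139505384343
yaw 8.11865503254542
yaw 8.040855897083375
offset x -0.011450712801267885 y -0.0021612786660422673
pan c [0.60104195 0.0276057  0.098     ]
```

The bin sits within about 3 mm of the pan centre, square to it. Next I'll shut the gripper, retreat and tilt for the key.

move_arm:
  series:
    - [-0.5, 0.2, 0, 0, 0, 0, -1]
    - [-1, 0.3, 0, 0, 0, 0, -1]
    - [-1, 0.3, 0, 0, 0, 0, -1]
    - [-1, 0.3, 0, 0, 0, 0, -1]

```text
t: 9.5
tool_pos: [0.4998, 0.042, 0.217]
orientation: [-3.133, -0.222, 0.003]
force: [-0.0, 0.3, 0.3]
opening: 0.0021
```

move_arm:
  series:
    - [-0.5, 0.2, 0, 0, 0.04, 0, -1]
    - [-0.9, 0.3, 0, 0, 0.08, 0, -1]
    - [-0.9, 0.3, 0.4, 0, 0.108, 0, -1]
    - [-0.9, 0.3, 0.6, 0, 0.108, 0, -1]
    - [-0.9, 0.3, 0.6, 0, 0.108, 0, -1]
    - [-0.9, 0.3, 0.6, 0, 0.108, 0, -1]

```text
t: 10.1
tool_pos: [0.4131, 0.0005, 0.1535]
orientation: [-3.065, -0.216, -0.511]
force: [1.0, 0.3, 2.0]
opening: 0.0004
```

```bash
python3 look.py w9; python3 - <<'E'
from h import *;from plant import *
s=read_state();print(s["q"].round(3),Ro.from_rotvec(s["orientation"]).as_matrix()[:,2].round(3))
n=np.array([-np.sin(.349)*np.cos(.145),-np.sin(.349)*np.sin(.145),np.cos(.349)])
step(s,np.array([0.426,0.0015,0.053])+.015*n,8.2,20)
E
```

```text
[-0.237 -0.799  2.365  0.13   1.26   1.172] [ 0.331  0.047 -0.943]
t 10.15 pos [ 4.180e-01 -3.000e-04  1.607e-01] yaw 8.14 F [ 0.7 -0.2  2.3] open 0.0004
shift [-0.283 -0.007  0.892] turn [ 0.0002  0.0027 -0.0003]
```

View pics/w9.png

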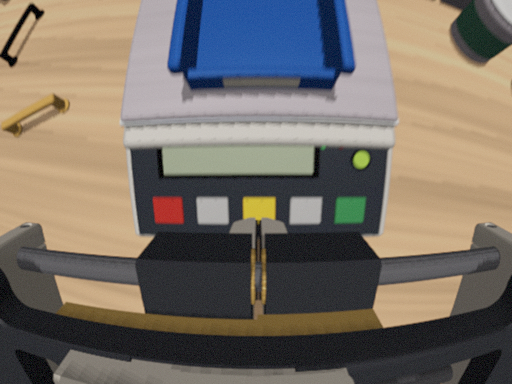

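The shut fingers point at the yellow key at (259,208), with the other keys 44 mm to each side. I'm approaching along the key's normal.

move_arm:
  series:
    - [-0.2, 0, 0.3, 0, 0.002, 0, -1]
    - [-0.28, 0, 0.5, 0, 0.002, 0, -1]
    - [-0.28, 0, 0.7, 0, 0.002, 0, -1]
    - [-0.28, 0, 0.7, 0, 0.002, 0, -1]
    - [-0.28, 0, 0.7, 0, 0.002, 0, -1]

```text
t: 10.65
tool_pos: [0.4174, -0.0011, 0.0886]
orientation: [-3.063, -0.221, -0.541]
force: [-0.3, -0.4, 0.3]
opening: 0.0004
```

```bash
python3 look.py w10;python3 look.py s10 side; python3 - <<'E'
from h import *;from plant import *
s=read_state();print(s["q"].round(3),Ro.from_rotvec(s["orientation"]).as_matrix()[:,2].round(3))
n=np.array([-np.sin(.349)*np.cos(.145),-np.sin(.349)*np.sin(.145),np.cos(.349)])
step(s,np.array([0.426,0.0015,0.053])+.008*n,8.2,20)
for f in("w10",):
    i=cv2.imread(f"pics/{f}.png")[120:250,120:400];cv2.imwrite(f"pics/c_{f}.png",cv2.resize(i,None,fx=2.8,fy=2.8,interpolation=cv2.INTER_CUBIC))
i=cv2.imread(f"pics/s10.png")[140:260,170:310];cv2.imwrite(f"pics/c_s10.png",cv2.resize(i,None,fx=5,fy=5,interpolation=cv2.INTER_CUBIC))
E
```

```text
[-0.244 -0.757  2.479  0.144  1.097  1.139] [ 0.339  0.047 -0.94 ]
t 10.75 pos [ 0.4164 -0.001   0.0874] yaw 8.23 F [0.1 0.9 0.8] open 0.0006
shift [-0.025 -0.012  0.277] turn [ 0.0005 -0.0001  0.0002]
```

View pics/c_w10.png

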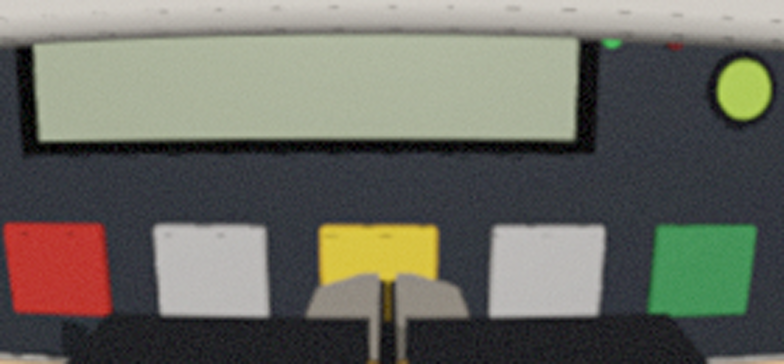

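View pics/c_s10.png

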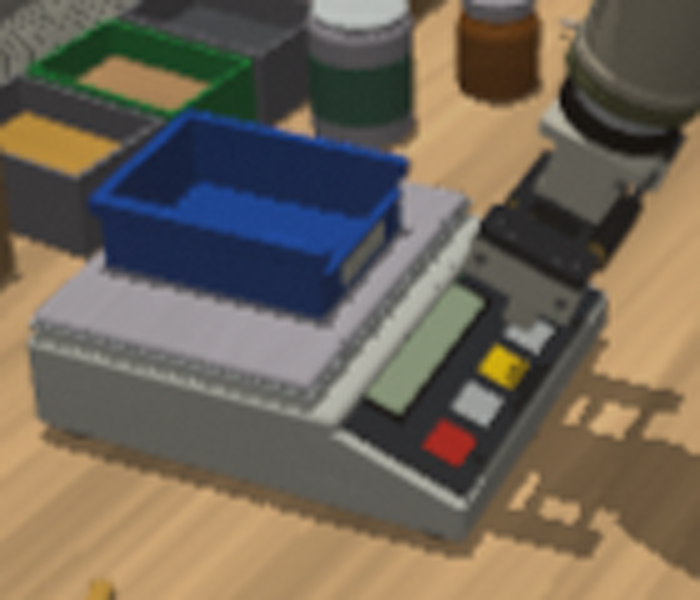

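The fingertips are clear and on line with the yellow key only, but joint 3 is at 2.479 against a limit of 2.5. I'll reduce the tilt to about 8° before going lower.

```bash
python3 - <<'E'
from h import *;from plant import *
s=read_state()
y=np.radians(8.2);a=.349
n=np.array([-np.sin(a)*np.cos(y),-np.sin(a)*np.sin(y),np.cos(a)]);u=np.array([np.cos(a)*np.cos(y),np.cos(a)*np.sin(y),np.sin(a)])
K=np.array([0.426,0.0015,0.053])
step(s,K+.010*n-.004*u,8.2,8)
print("then press dir in tool", (Rt(8.2,8).T@-n).round(3))
E
```

```text
t 10.75 pos [ 0.4164 -0.001   0.0874] yaw 8.23 F [0.1 0.9 0.8] open 0.0006
shift [-0.065 -0.012  0.257] turn [ 0.0005 -0.0668  0.0001]
then press dir in tool [ 0.208 -0.     0.978]
```

move_arm:
  series:
    - [0, 0, 0, 0, -0.03, 0, -1]
    - [0, 0, 0, 0, -0.067, 0, -1]
    - [0, 0, 0, 0, -0.067, 0, -1]
    - [0, 0, 0, 0, -0.067, 0, -1]

```text
t: 11.15
tool_pos: [0.4145, -0.0004, 0.0839]
orientation: [-3.116, -0.224, -0.212]
force: [-0.0, -0.8, 0.4]
opening: 0.0006
```

```bash
cat > k.py <<'E'
from h import *;from plant import *
import sys
F=[];
s=read_state();print(s["q"].round(3))
y=np.radians(8.2);a=.349
n=np.array([-np.sin(a)*np.cos(y),-np.sin(a)*np.sin(y),np.cos(a)]);u=np.array([np.cos(a)*np.cos(y),np.cos(a)*np.sin(y),np.sin(a)])
K=np.array([0.426,0.0015,0.053])
d=s["tool_pos"]-K;print("rel key: slope",d@u,"normal",d@n,"Fn",s["force"]@n)
step(s,K+float(sys.argv[1])*n-.004*u,8.2,8)
E
python3 k.py .008
```

```text
[-0.163 -0.456  2.267  0.044  1.201  1.251]
rel key: slope -0.00040189839833886686 normal 0.03299193737220544 Fn 0.46510263178073447
t 11.15 pos [ 4.145e-01 -4.000e-04  8.390e-02] yaw 8.23 F [-0.  -0.8  0.4] open 0.0006
shift [ 0.018 -0.002  0.252] turn [-0.0001  0.0011  0.0001]
```

move_arm:
  series:
    - [0.02, 0, 0.15, 0, 0, 0, -1]
    - [0.02, 0, 0.24, 0, 0, 0, -1]
    - [0.02, 0, 0.24, 0, 0, 0, -1]
    - [0.02, 0, 0.24, 0, 0, 0, -1]

```text
t: 11.55
tool_pos: [0.4186, -0.0, 0.0604]
orientation: [-3.117, -0.222, -0.214]
force: [0.5, 0.4, 1.0]
opening: 0.0009
```

```bash
python3 k.py .004; python3 look.py w11;python3 look.py s11 side; python3 - <<'E'
from h import *
i=cv2.imread(f"pics/w11.png")[120:250,120:400];cv2.imwrite(f"pics/c_w11.png",cv2.resize(i,None,fx=2.8,fy=2.8,interpolation=cv2.INTER_CUBIC))
i=cv2.imread(f"pics/s11.png")[140:260,170:310];cv2.imwrite(f"pics/c_s11.png",cv2.resize(i,None,fx=5,fy=5,interpolation=cv2.INTER_CUBIC))
E
```

```text
[-0.159 -0.408  2.279  0.044  1.14   1.253]
rel key: slope -0.004542085768537876 normal 0.00955138864097376 Fn 0.7614071633600795
t 11.55 pos [ 0.4186 -0.      0.0604] yaw 8.15 F [0.5 0.4 1. ] open 0.0009
shift [ 0.017 -0.005  0.053] turn [ 0.0002  0.0008 -0.0003]
```

View pics/c_w11.png

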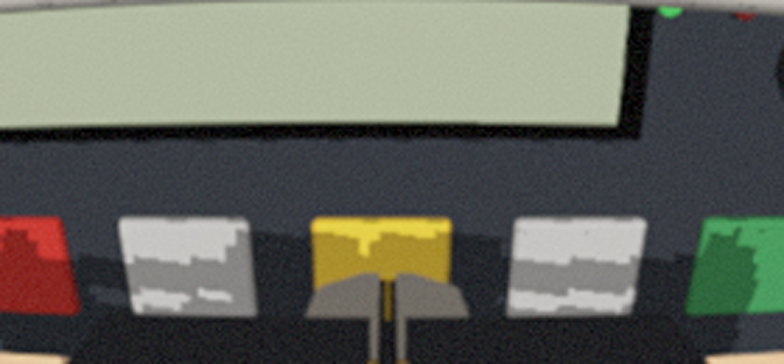

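View pics/c_s11.png

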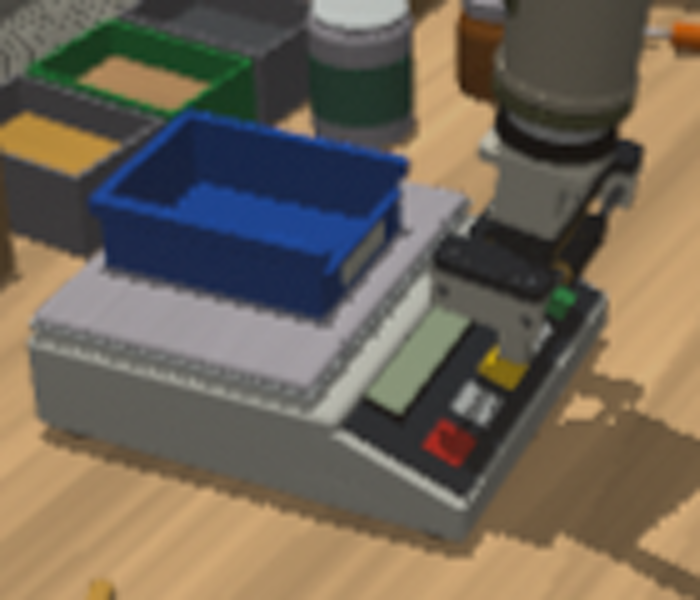

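The fingertips sit just above the yellow key and nothing else is under them. Now I'll close in with small steps along the normal.

move_arm:
  series:
    - [0.008, 0, 0.02, 0, 0, 0, -1]
    - [0.008, 0, 0.04, 0, 0, 0, -1]
    - [0.008, 0, 0.04, 0, 0, 0, -1]

```text
t: 11.95
tool_pos: [0.4198, 0.0003, 0.0555]
orientation: [-3.117, -0.222, -0.21]
force: [0.9, 0.4, -0.5]
opening: 0.0002
```

move_arm:
  series:
    - [0.002, 0, 0.01, 0, 0, 0, -1]
    - [0.002, 0, 0.01, 0, 0, 0, -1]

```text
t: 12.15
tool_pos: [0.4201, 0.0004, 0.0546]
orientation: [-3.117, -0.223, -0.21]
force: [0.5, -0.1, 0.2]
opening: 0.0001
```

move_arm:
  series:
    - [0.002, 0, 0.01, 0, 0, 0, -1]
    - [0.002, 0, 0.01, 0, 0, 0, -1]

```text
t: 12.35
tool_pos: [0.4205, 0.0004, 0.0536]
orientation: [-3.117, -0.222, -0.21]
force: [0.0, 0.5, 0.3]
opening: 0.0004
```

```bash
python3 k.py .0
```

```text
[-0.157 -0.387  2.277  0.044  1.123  1.255]
rel key: slope -0.005080232148098027 normal 0.002501096179825185 Fn 0.2755873533023869
t 12.35 pos [4.205e-01 4.000e-04 5.360e-02] yaw 8.17 F [0.  0.5 0.3] open 0.0004
shift [ 0.016 -0.003  0.022] turn [-0.      0.0016 -0.0002]
```

move_arm:
  series:
    - [0.002, 0, 0.01, 0, 0, 0, -1]
    - [0.002, 0, 0.01, 0, 0, 0, -1]

```text
t: 12.55
tool_pos: [0.4209, 0.0004, 0.0529]
orientation: [-3.117, -0.222, -0.211]
force: [-1.4, 0.3, 2.1]
opening: 0.0006
```

move_arm:
  series:
    - [0.002, 0, 0.01, 0, 0, 0, -1]
    - [0.002, 0, 0.01, 0, 0, 0, -1]

```text
t: 12.75
tool_pos: [0.4213, 0.0005, 0.052]
orientation: [-3.117, -0.223, -0.211]
force: [-2.5, -0.8, 4.4]
opening: 0.0003
```

It's in contact at about 5 N. I'll push slightly more and hold for half a second.

move_arm:
  series:
    - [0.001, 0, 0.006, 0, 0, 0, -1]
    - [0.001, 0, 0.006, 0, 0, 0, -1]

```text
t: 12.95
tool_pos: [0.4214, 0.0005, 0.0515]
orientation: [-3.117, -0.223, -0.211]
force: [-3.5, 0.8, 5.3]
opening: 0.0001
```

move_arm:
  series:
    - [0, 0, 0, 0, 0, 0, -1]
    - [0, 0, 0, 0, 0, 0, -1]
    - [0, 0, 0, 0, 0, 0, -1]
    - [0, 0, 0, 0, 0, 0, -1]

```text
t: 13.35
tool_pos: [0.4215, 0.0005, 0.0516]
orientation: [-3.117, -0.223, -0.211]
force: [-3.7, -0.0, 5.9]
opening: 0.0004
```

It held at about 6.8 N for roughly 0.5 s, and I'm releasing along the normal.

move_arm:
  series:
    - [-0.02, 0, -0.1, 0, 0, 0, -1]
    - [-0.1, 0, -0.4, 0, 0, 0, -1]
    - [-0.15, 0, -0.8, 0, 0, 0, -1]
    - [-0.15, 0, -0.8, 0, 0, 0, -1]

```text
t: 13.75
tool_pos: [0.3985, -0.0038, 0.1346]
orientation: [-3.118, -0.223, -0.225]
force: [1.0, -0.3, 0.3]
opening: 0.0004
```

```bash
python3 look.py w12; python3 - <<'E'
from h import *;from plant import *
step(read_state(),[0.43,0.15,0.2],8.2,0)
i=cv2.imread(f"pics/w12.png")[0:260,100:420];cv2.imwrite(f"pics/c_w12.png",cv2.resize(i,None,fx=2.3,fy=2.3,interpolation=cv2.INTER_CUBIC))
E
```

```text
t 13.8 pos [ 0.3979 -0.0036  0.1322] yaw 8.16 F [-0.6  0.1  0.1] open 0.0004
shift [ 0.626 -1.474 -0.598] turn [ 0.0007 -0.0451 -0.0003]
```

View pics/c_w12.png

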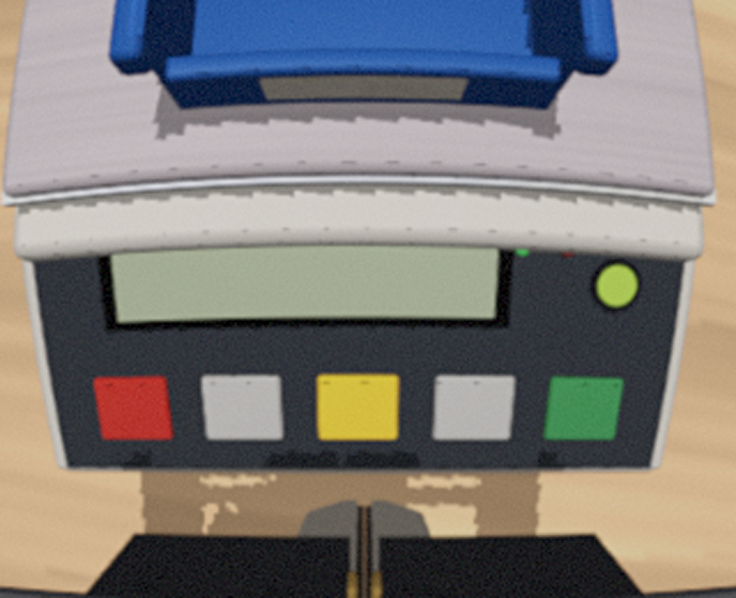

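All the keys look unchanged and the bin is in place; the display shows no readable digits. Next I'm heading to the handle.

move_arm:
  series:
    - [0.2, -0.4, -0.5, 0, -0.045, 0, -0.6]
    - [0.5, -1, -0.7, 0, -0.045, 0, -0.6]
    - [0.5, -1, -0.7, 0, -0.045, 0, -0.6]
    - [0.5, -1, -0.7, 0, -0.045, 0, -0.6]

```text
t: 14.2
tool_pos: [0.4229, 0.1049, 0.2062]
orientation: [-3.132, -0.229, 0.006]
force: [-0.7, -0.4, -0.4]
opening: 0.0183
```

move_arm:
  series:
    - [0, -1, 0, 0, 0, -0.3, -0.2]
    - [0, -1, 0, 0, 0, -0.3, -0.2]
    - [0, -1, 0, 0, 0, -0.3, -0.2]
    - [0, -1, 0, 0, 0, -0.3, -0.2]
    - [0, -1, 0, 0, 0, -0.3, -0.2]
    - [0, -1, 0, 0, 0, -0.3, -0.2]
    - [0, -1, 0, 0, 0, -0.3, -0.2]

```text
t: 14.9
tool_pos: [0.4067, 0.1998, 0.2033]
orientation: [-2.684, -1.628, 0.012]
force: [0.0, -0.4, 0.9]
opening: 0.0375
```

```bash
python3 look.py w13; python3 - <<'E'
from h import *;from plant import *
s=read_state();print(s["q"].round(2));step(s,[0.508,0.336,0.2],113.5,0)
print("bottle",onz("top0",(178,110),.19),"tape",onz("top0",(110,235),.03),"black",onz("top0",(139,147),.03))
E
```

```text
[ 0.34 -0.26  1.89  0.    1.52  0.82]
t 14.95 pos [0.4067 0.1998 0.2033] yaw 62.45 F [-0.1 -0.7 -0.4] open 0.0369
shift [1.676 0.269 0.023] turn [-0.0026  0.0007 -0.2836]
bottle [0.74044145 0.27365328 0.19      ] tape [0.35304476 0.53691947 0.03      ] black [0.65057721 0.43553943 0.03      ]
```

View pics/w13.png

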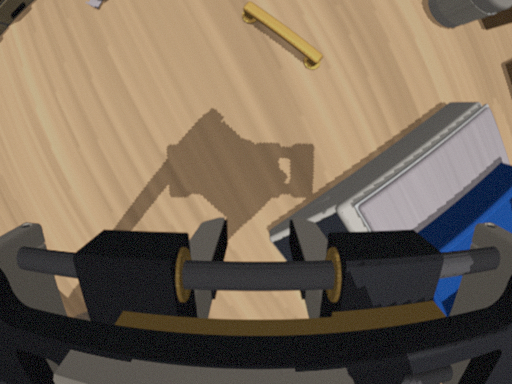

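The brass handle shows at (250,8) to (317,58). I'll move closer and turn along it.

move_arm:
  series:
    - [0.8, 0, 0, 0, 0, -0.284, -0.2]
    - [0.8, 0, 0, 0, 0, -0.284, -0.2]
    - [0.8, 0, 0, 0, 0, -0.284, -0.2]
    - [0.8, 0, 0, 0, 0, -0.284, -0.2]
    - [0.8, 0, 0, 0, 0, -0.284, -0.2]
    - [0.8, 0, 0, 0, 0, -0.284, -0.2]
    - [0.8, 0, 0, 0, 0, -0.284, -0.2]

```text
t: 15.65
tool_pos: [0.4443, 0.2706, 0.2033]
orientation: [-1.723, -2.62, 0.009]
force: [0.5, 0.2, 0.6]
opening: 0.0371
```

```bash
python3 look.py w14; python3 - <<'E'
from h import *;from plant import *
s=read_state();print(s["q"].round(2));step(s,[0.508,0.336,0.2],113.5,0)
E
```

```text
[ 0.45 -0.07  1.72  0.    1.5   0.05]
t 15.7 pos [0.4443 0.2707 0.2035] yaw 113.04 F [-0.2 -0.4  0.6] open 0.0371
shift [0.352 0.842 0.029] turn [-0.0024 -0.0005 -0.0026]
```

View pics/w14.png

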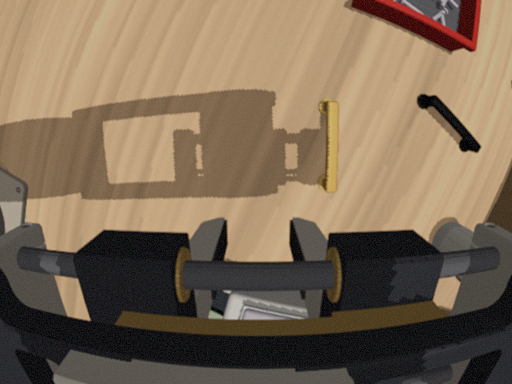

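The bar runs upright in the picture from (333,102) to (331,191). A second place comes next.

move_arm:
  series:
    - [0, 0.4, 0, 0, 0, 0, -0.2]
    - [0, 0.84, 0.3, 0, 0, 0, -0.2]
    - [0, 0.84, 0.3, 0, 0, 0, -0.2]
    - [0, 0.84, 0.3, 0, 0, 0, -0.2]

```text
t: 16.1
tool_pos: [0.5208, 0.3037, 0.1708]
orientation: [-1.729, -2.614, 0.014]
force: [-1.1, 0.3, 0.3]
opening: 0.0372
```

```bash
python3 look.py w15; python3 - <<'E'
from h import *
for n,x,y in(("w14",300,85),("w15",220,85)):
    i=cv2.imread(f"pics/{n}.png")[y:y+130,x:x+70];print(cv2.imwrite(f"pics/c_{n}.png",cv2.resize(i,None,fx=4.6,fy=4.6,interpolation=cv2.INTER_CUBIC)))
a=cv2.imread("pics/c_w14.png");b=cv2.imread("pics/c_w15.png");cv2.imwrite("pics/c_1415.png",np.hstack([a,b]));print(a.shape)
E
```

```text
True
True
(598, 322, 3)
```

View pics/w15.png

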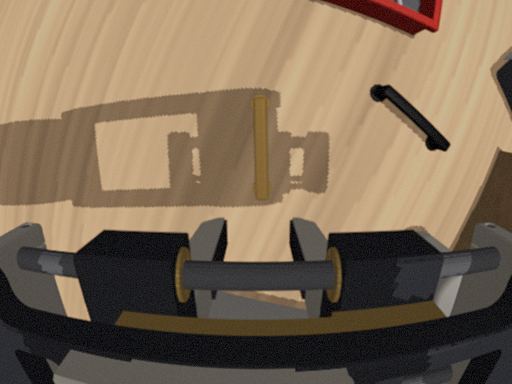

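View pics/c_1415.png

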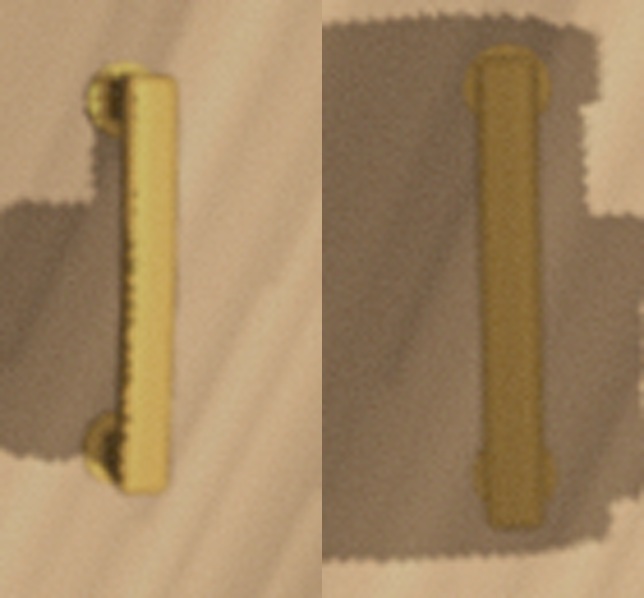

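```bash
python3 - <<'E'
from h import *;from plant import *
f1=lambda p:full(p,300,85,4.6); f2=lambda p:full(p,220,85,4.6)
A=ftri([("w14",f1((152,75))),("w15",f2((188,58)))]);B=ftri([("w14",f1((145,490))),("w15",f2((194,525)))])
print(A,B,np.linalg.norm(A-B),(A+B)/2)
for n,f,p,q in(("w14",f1,(152,75),(145,490)),("w15",f2,(188,58),(194,525))):
    a=fonz(n,f(p),.035);b=fonz(n,f(q),.035);d=a-b;print((a+b)/2,np.linalg.norm(d),np.degrees(np.arctan2(d[1],d[0])))
step(read_state(),[.508,.337,.08],113,0)
E
```

```text
[0.48723494 0.38471961 0.02951752] [0.5300765  0.28772633 0.03401158] 0.10612866257024015 [0.50865572 0.33622297 0.03176455]
[0.50792962 0.33588341 0.035     ] 0.10540826421562301 114.42644147507583
[0.50868722 0.33617144 0.035     ] 0.10544665344372461 113.82866839758147
t 16.15 pos [0.5211 0.304  0.1731] yaw 113.1 F [-0.6 -0.7  0.6] open 0.0374
shift [0.353 0.016 0.932] turn [-0.0026 -0.0005  0.0006]
```

move_arm:
  series:
    - [0.344, 0.01, 0.3, -0.002, 0, -0.005, -0.2]
    - [0.344, 0.01, 0.7, -0.002, 0, -0.005, -0.2]
    - [0.344, 0.01, 0.9, -0.002, 0, -0.005, -0.2]
    - [0.344, 0.01, 0.9, -0.002, 0, -0.005, -0.2]
    - [0.344, 0.01, 0.9, -0.002, 0, -0.005, -0.2]

```text
t: 16.65
tool_pos: [0.5089, 0.3367, 0.0865]
orientation: [1.708, 2.637, 0.006]
force: [0.1, 1.1, 0.6]
opening: 0.0371
```

```bash
python3 look.py w16; python3 - <<'E'
from h import *;from plant import *
step(read_state(),[.5085,.336,.012],114,0)
E
```

```text
t 16.7 pos [0.5097 0.337  0.0873] yaw 114.13 F [0.  0.8 0.4] open 0.0373
shift [-0.006 -0.019  0.753] turn [ 0.0015 -0.0006  0.0007]
```

View pics/w16.png

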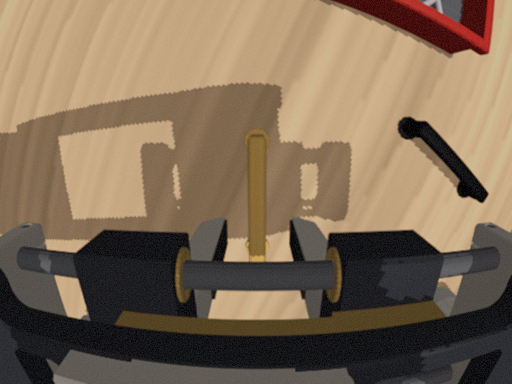

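The bar at column 257 is centred between the fingers (200 and 312). I'll go down and grip it.

move_arm:
  series:
    - [0, -0.01, 0.3, 0, 0, 0, -0.2]
    - [0, -0.01, 0.6, 0, 0, 0, -0.2]
    - [0, -0.01, 0.74, 0, 0, 0, -0.2]
    - [0, -0.01, 0.74, 0, 0, 0, -0.2]
    - [0, -0.01, 0.74, 0, 0, 0, -0.2]
  squeeze: 25

```text
t: 17.2
tool_pos: [0.5086, 0.3366, 0.0118]
orientation: [-1.707, -2.637, -0.005]
force: [0.4, -0.6, 0.7]
opening: 0.0374
```

move_arm:
  series:
    - [0, 0, 0, 0, 0, 0, -1]
    - [0, 0, 0, 0, 0, 0, -1]
    - [0, 0, 0, 0, 0, 0, -1]
    - [0, 0, 0, 0, 0, 0, -1]
    - [0, 0, 0, 0, 0, 0, -1]
    - [0, 0, 0, 0, 0, 0, -1]

```text
t: 17.8
tool_pos: [0.508, 0.3364, 0.0107]
orientation: [-1.706, -2.637, -0.003]
force: [-0.3, -1.0, 6.3]
opening: 0.0137
```

move_arm:
  series:
    - [0, 0, -0.1, 0, 0, 0, -1]
    - [0, 0, -0.4, 0, 0, 0, -1]
    - [0, 0, -0.9, 0, 0, 0, -1]
    - [0, 0, -1, 0, 0, 0, -1]
    - [0, 0, -1, 0, 0, 0, -1]

```text
t: 18.3
tool_pos: [0.5094, 0.337, 0.1133]
orientation: [1.706, 2.636, 0.01]
force: [-0.0, 0.4, -1.9]
opening: 0.0139
```

move_arm:
  series:
    - [0, 0, -0.5, 0, 0, 0, -1]
    - [0, 0, -1, 0, 0, 0, -1]
    - [0, 0, -1, 0, 0, 0, -1]

```text
t: 18.6
tool_pos: [0.5104, 0.3373, 0.2166]
orientation: [1.705, 2.635, 0.015]
force: [1.6, 0.3, -0.3]
opening: 0.0137
```

```bash
python3 look.py w17; python3 - <<'E'
from h import *;from plant import *
s=read_state();print(s["q"].round(2));step(s,[.6,.025,.23],8.2,0)
E
```

```text
[0.5  0.15 1.47 0.   1.51 0.08]
t 18.65 pos [0.5092 0.3367 0.2127] yaw 114.19 F [-0.3  0.2 -2.5] open 0.0133
shift [-3.215 -0.447 -0.182] turn [ 0.0006 -0.0021  0.5888]
```

View pics/w17.png

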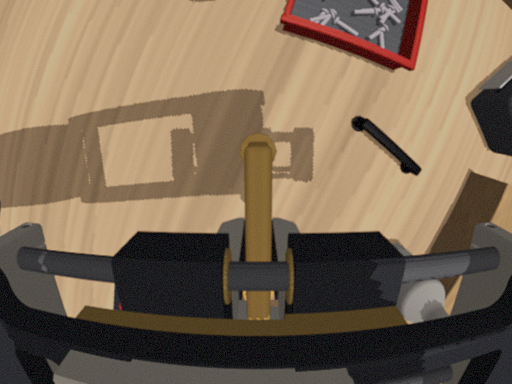

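The handle is held level. I'm swinging back to the bin and turning it lengthwise.

move_arm:
  series:
    - [-1, -0.1, -0.2, 0, 0, 0.36, -1]
    - [-1, -0.1, -0.2, 0, 0, 0.36, -1]
    - [-1, -0.1, -0.2, 0, 0, 0.36, -1]
    - [-1, -0.1, -0.2, 0, 0, 0.36, -1]
    - [-1, -0.1, -0.2, 0, 0, 0.36, -1]
    - [-1, -0.1, -0.2, 0, 0, 0.36, -1]
    - [-1, -0.1, -0.2, 0, 0, 0.36, -1]
    - [-1, -0.1, -0.2, 0, 0, 0.36, -1]

```text
t: 19.45
tool_pos: [0.5379, 0.2398, 0.2256]
orientation: [-2.856, -1.303, 0.009]
force: [0.4, 0.3, -1.3]
opening: 0.0137
```

```bash
python3 - <<'E'
from h import *;from plant import *
s=read_state();print(s["q"].round(2));step(s,[.6,.025,.23],8.2,0)
E
```

```text
[0.33 0.1  1.5  0.   1.54 1.05]
t 19.45 pos [0.5379 0.2398 0.2256] yaw 49.04 F [ 0.4  0.3 -1.3] open 0.0137
shift [-1.215  1.877 -0.047] turn [-0.0009  0.0018  0.2269]
```

move_arm:
  series:
    - [-0.6, 1, 0, 0, 0, 0.227, -1]
    - [-0.6, 1, 0, 0, 0, 0.227, -1]
    - [-0.6, 1, 0, 0, 0, 0.227, -1]
    - [-0.6, 1, 0, 0, 0, 0.227, -1]
    - [-0.6, 1, 0, 0, 0, 0.227, -1]
    - [-0.6, 1, 0, 0, 0, 0.227, -1]

```text
t: 20.05
tool_pos: [0.5748, 0.1292, 0.2258]
orientation: [-3.132, -0.23, 0.009]
force: [-0.2, 0.3, -1.5]
opening: 0.0135
```

```bash
python3 look.py w18;python3 - <<'E'
from h import *;from plant import *
s=read_state();print(s["q"].round(2));step(s,[.6,.025,.23],8.2,0)
E
```

```text
[0.13 0.1  1.5  0.   1.54 1.55]
t 20.1 pos [0.5749 0.1295 0.2263] yaw 8.65 F [ 1.4  0.5 -1.8] open 0.0136
shift [ 0.09   1.071 -0.039] turn [-0.0006  0.0016  0.0025]
```

View pics/w18.png

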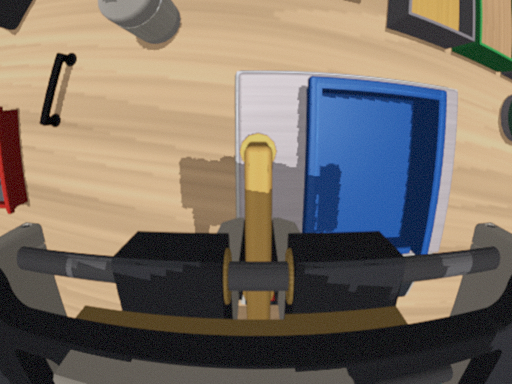

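move_arm:
  series:
    - [0.1, 0.5, 0, 0, 0, 0.0025, -1]
    - [0.12, 1, 0, 0, 0, 0.0025, -1]
    - [0.12, 1, 0, 0, 0, 0.0025, -1]
    - [0.12, 1, 0, 0, 0, 0.0025, -1]

```text
t: 20.5
tool_pos: [0.6024, 0.0318, 0.2277]
orientation: [-3.132, -0.222, 0.004]
force: [0.8, 0.8, -1.3]
opening: 0.0138
```

```bash
python3 look.py w19;python3 - <<'E'
from h import *;from plant import *
s=read_state();step(s,[.603,.0256,.135],8.2,0)
E
```

```text
t 20.55 pos [0.6023 0.033  0.228 ] yaw 8.16 F [-0.4  0.9 -1.1] open 0.0137
shift [-0.002  0.076  0.93 ] turn [-0.0008  0.0007 -0.0002]
```

View pics/w19.png

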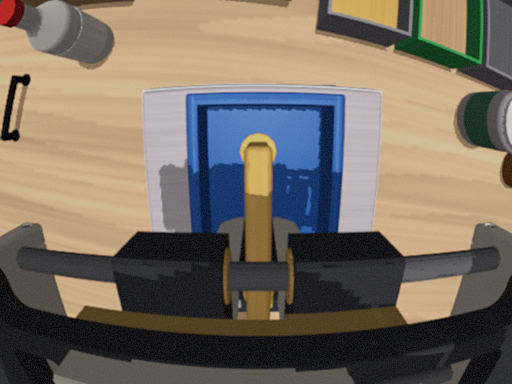

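The bar lies along the bin between its rims (columns 190 and 343). I'm lowering it.

move_arm:
  series:
    - [0, 0.07, 0.3, 0, 0, 0, -1]
    - [0, 0.07, 0.6, 0, 0, 0, -1]
    - [0, 0.07, 0.9, 0, 0, 0, -1]
    - [0, 0.07, 0.92, 0, 0, 0, -1]
    - [0, 0.07, 0.92, 0, 0, 0, -1]

```text
t: 21.05
tool_pos: [0.6029, 0.0272, 0.1367]
orientation: [-3.131, -0.225, 0.004]
force: [0.1, -0.2, -1.0]
opening: 0.0139
```

move_arm:
  series:
    - [0, 0, 0.08, 0, 0, 0, -1]
    - [0, 0, 0.14, 0, 0, 0, -1]
    - [0, 0, 0.16, 0, 0, 0, -1]
    - [0, 0, 0.16, 0, 0, 0, -1]

```text
t: 21.45
tool_pos: [0.6039, 0.0259, 0.1213]
orientation: [-3.132, -0.221, 0.001]
force: [-0.1, 0.9, -0.9]
opening: 0.0137
```

```bash
python3 look.py w20;python3 look.py s20 side;python3 - <<'E'
from h import *;from plant import *
s=read_state();step(s,[.603,.0256,.113],8.2,0)
i=cv2.imread(f"pics/s20.png")[140:260,170:310];cv2.imwrite(f"pics/c_s20.png",cv2.resize(i,None,fx=5,fy=5,interpolation=cv2.INTER_CUBIC))
E
```

```text
t 21.55 pos [0.6041 0.0258 0.1217] yaw 8.07 F [-1.4  0.1 -1.8] open 0.0136
shift [-0.011  0.001  0.087] turn [-0.0005 -0.0001 -0.0007]
```

View pics/w20.png

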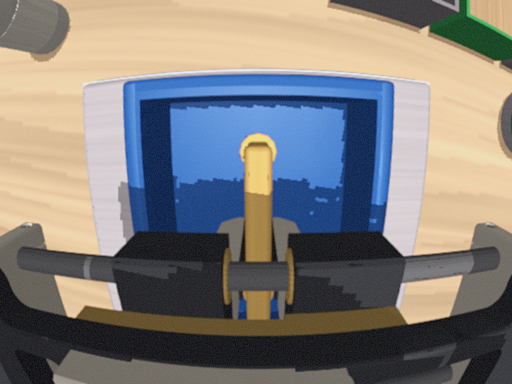

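View pics/c_s20.png

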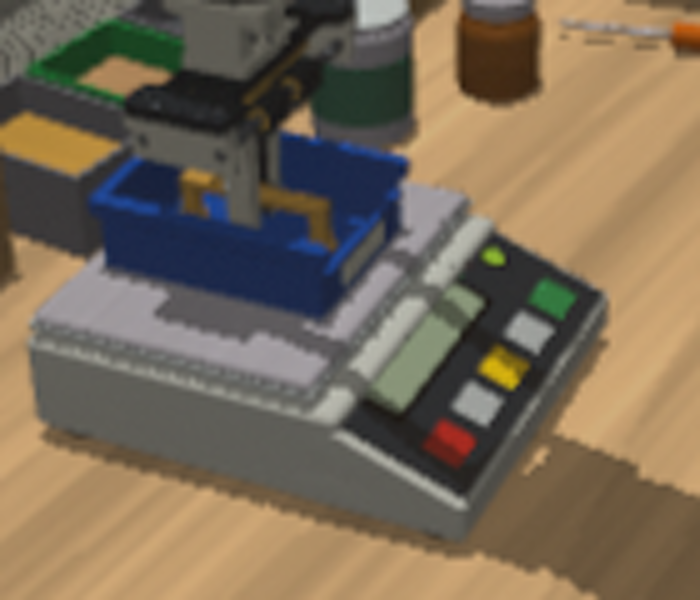

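The handle is inside the bin and just above the floor, so I'm taking the last few millimetres slowly.

move_arm:
  series:
    - [0, 0, 0.02, 0, 0, 0, -1]
    - [0, 0, 0.04, 0, 0, 0, -1]
    - [0, 0, 0.06, 0, 0, 0, -1]
    - [0, 0, 0.06, 0, 0, 0, -1]

```text
t: 21.95
tool_pos: [0.6036, 0.0259, 0.1148]
orientation: [-3.132, -0.221, 0.002]
force: [0.3, 1.4, -1.1]
opening: 0.0138
```

move_arm:
  series:
    - [0, 0, 0.01, 0, 0, 0, -1]
    - [0, 0, 0.01, 0, 0, 0, -1]

```text
t: 22.15
tool_pos: [0.6038, 0.0259, 0.1142]
orientation: [-3.132, -0.221, 0.001]
force: [-0.5, 0.3, -1.8]
opening: 0.0138
```

move_arm:
  series:
    - [0, 0, 0.01, 0, 0, 0, -1]
    - [0, 0, 0.01, 0, 0, 0, -1]

```text
t: 22.35
tool_pos: [0.6038, 0.0259, 0.1132]
orientation: [-3.132, -0.221, 0.001]
force: [0.2, -0.2, -1.3]
opening: 0.0135
```

move_arm:
  series:
    - [0, 0, 0.005, 0, 0, 0, -1]
    - [0, 0, 0.005, 0, 0, 0, -1]

```text
t: 22.55
tool_pos: [0.6039, 0.0259, 0.1129]
orientation: [-3.132, -0.221, 0.0]
force: [0.7, -0.3, -1.0]
opening: 0.0137
```

move_arm:
  series:
    - [0, 0, 0.008, 0, 0, 0, -1]
    - [0, 0, 0.008, 0, 0, 0, -1]

```text
t: 22.75
tool_pos: [0.604, 0.0259, 0.1128]
orientation: [-3.132, -0.221, -0.0]
force: [-3.7, -0.7, 4.4]
opening: 0.0137
```

move_arm:
  series:
    - [0, 0, 0.006, 0, 0, 0, -1]
    - [0, 0, 0.006, 0, 0, 0, -1]

```text
t: 22.95
tool_pos: [0.604, 0.026, 0.1127]
orientation: [-3.132, -0.221, -0.0]
force: [-5.5, 0.3, 8.4]
opening: 0.0139
```

It has touched down. I'll ease off, open and withdraw.

move_arm:
  series:
    - [0, 0, -0.01, 0, 0, 0, -1]
    - [0, 0, -0.01, 0, 0, 0, -0.9]
    - [0, 0, -0.01, 0, 0, 0, -0.2]
    - [0, 0, -0.01, 0, 0, 0, -0.2]
    - [0, 0, -0.01, 0, 0, 0, -0.2]
    - [0, 0, -0.01, 0, 0, 0, -0.2]

```text
t: 23.55
tool_pos: [0.6038, 0.0259, 0.1123]
orientation: [-3.132, -0.221, 0.001]
force: [0.6, 0.8, 0.4]
opening: 0.0365
```

move_arm:
  series:
    - [0, 0, -0.2, 0, 0, 0, -0.2]
    - [0, 0, -0.5, 0, 0, 0, -0.2]
    - [0, 0, -1, 0, 0, 0, -0.2]
    - [0, 0, -1, 0, 0, 0, -0.2]

```text
t: 23.95
tool_pos: [0.6079, 0.0256, 0.221]
orientation: [-3.133, -0.221, -0.019]
force: [0.2, -0.3, 1.5]
opening: 0.0369
```

move_arm:
  series:
    - [-0.5, 0, -0.3, 0, 0, 0, -0.2]
    - [-1, 0, -0.3, 0, 0, 0, -0.2]
    - [-1, 0, -0.3, 0, 0, 0, -0.2]
    - [-1, 0, -0.3, 0, 0, 0, -0.2]

```text
t: 24.35
tool_pos: [0.5044, 0.0115, 0.243]
orientation: [-3.132, -0.22, -0.002]
force: [-1.2, -0.3, 0.1]
opening: 0.0368
```

```bash
python3 look.py w21;python3 look.py s21 side;python3 look.py t21 top
```

```text
(no output)
```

View pics/w21.png

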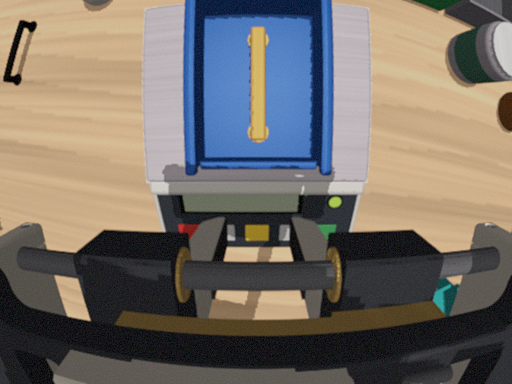

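View pics/s21.png

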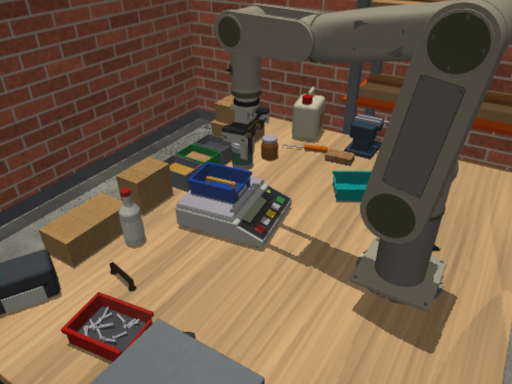

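View pics/t21.png

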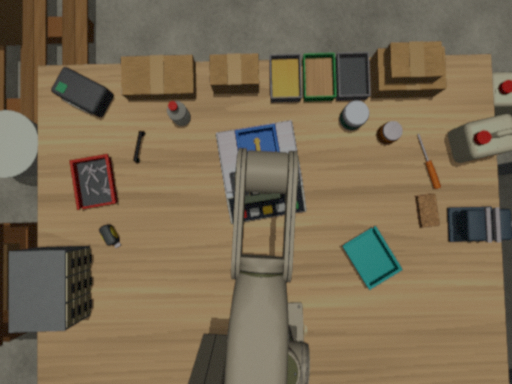

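The wrist view shows the handle standing on both feet in the bin, from (258,38) to (258,132). The bin is on the pan and everything else is where it was, so I'm handing the job in.

```bash
python3 -c "
from plant import *
print(close_job())"
```

```text
the job is handed in; nothing more can be done
None
```

The job is done in the order asked and handed in at about 24.5 s of the 72 s allowed.

- **Bin:** I pinched the blue bin by one rim and set it on the pan, touching down at about 7.5 N, then let go. The wrist picture put it within about 3 mm of the pan centre and square to it.
- **Tare key:** I pressed the yellow key along its normal with the shut fingertips at about 6 to 7 N for roughly half a second. I saw no contact with the other keys.
- **Handle:** I set the brass handle down lengthwise inside the bin, touching down at about 8 N, and withdrew.

In the last pictures the handle stands on both feet in the bin and the bin is still in place. The other things on the bench look unmoved, and the arm is clear.

Three points were not clean:
- **Tare not confirmed:** the display showed no readable digits, so I know the tare only from the measured force and time.
- **Measured heights:** the first two-camera heights, and the pan and key heights triangulated with the wrist camera, read about 3 to 9 mm low. I went by the given heights and by contact force instead. The bin rim measured with the wrist camera agreed.
- **Key tilt:** I reduced the tool's tilt from 20° to 8° because joint 3 was close to its limit, so the fingertips met the key about 12° off its normal.

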